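# Hang the tray brackets on a gem cutter's bench and lock them

## Task

Hang every loose tray bracket on a slotted upright of its own (any bracket on any upright): hook its claws into the slots and press it down until it is fully home. Then take the mallet and knock the lock pin above each hung bracket right down with it (never push a pin with the hand), leaving the pin of an empty upright up. Finally stand the mallet back on its head, on its rubber pad, and do not disturb the jar, tape core and tin.

Things in the scene. Friction and masses are not known exactly. Their poses are not given: they have to be found in the camera images.
- bracket1: Aluminium tray bracket, about 220 g, on the bench; up to 3 alike. Origin: middle of the plate's underside; x towards the claws, z up. Plate 100 (x) x 56 x 6 mm. Spine 24 wide, 80 high along the x = 50 edge. Carrying bar 12 wide (y), z 64 to 80, x -42 to 44, strut at x = -38, open below: grip it from above near x = 5 (centre of mass).
- bracket1_back (a point): Point (50, 0, 40) mm of bracket1, on the flat back face of its spine. From that face stick out two steel claws 8 mm wide: a neck 8 high, 13 long (undersides z 16 and 66), with a lip at its end (x 58 to 63) hanging 14 below it. Lip with neck: z 2 to 24 and 52 to 74; 8 mm between face and lip.
- bracket2: Aluminium tray bracket, about 220 g, on the bench; up to 3 alike. Origin: middle of the plate's underside; x towards the claws, z up. Plate 100 (x) x 56 x 6 mm. Spine 24 wide, 80 high along the x = 50 edge. Carrying bar 12 wide (y), z 64 to 80, x -42 to 44, strut at x = -38, open below: grip it from above near x = 5 (centre of mass).
- bracket2_back (a point): Point (50, 0, 40) mm of bracket2, on the flat back face of its spine. From that face stick out two steel claws 8 mm wide: a neck 8 high, 13 long (undersides z 16 and 66), with a lip at its end (x 58 to 63) hanging 14 below it. Lip with neck: z 2 to 24 and 52 to 74; 8 mm between face and lip.
- bracket3: Aluminium tray bracket, about 220 g, on the bench; up to 3 alike. Origin: middle of the plate's underside; x towards the claws, z up. Plate 100 (x) x 56 x 6 mm. Spine 24 wide, 80 high along the x = 50 edge. Carrying bar 12 wide (y), z 64 to 80, x -42 to 44, strut at x = -38, open below: grip it from above near x = 5 (centre of mass).
- bracket3_back (a point): Point (50, 0, 40) mm of bracket3, on the flat back face of its spine. From that face stick out two steel claws 8 mm wide: a neck 8 high, 13 long (undersides z 16 and 66), with a lip at its end (x 58 to 63) hanging 14 below it. Lip with neck: z 2 to 24 and 52 to 74; 8 mm between face and lip.
- upright1: Left (+y) of 3 alike grey slotted uprights fixed to the bench, 44 wide, 193 high, back open. Origin: on the bench, middle of the front face; x points into it, away from the robot, z up. Front sheet 5 thick, two slots 14 wide (y -7 to 7), z 101 to 131 and 151 to 181. Bracket x along upright x: claws go in level with the bracket's underside 99 to 107 mm up (best 103), until the faces meet.
- upright1_seat (a point): Point (0, 0, 125) mm of upright1, same axes: a bracket's _back point is here when home (slack 3 mm in x and y, droop to 0.06 rad). Lowered, the hooked bracket first stops on a friction catch, underside 91 mm up; it takes some 8 N, best on the bar's top next to the spine (far out it binds), to press it 6 mm on to 85: home.
- pin1 (a joint): Lock pin in the cap (27 deep in x) of upright1, m: 0 up, 0.020 fully down, its head on the cap. Vertical, head 20 across, 6 thick, 12 mm behind the front face; takes 6 to 8 N and stays where left. Up, its foot clears the upper slot; down, it stands over the upper claw: the bracket cannot lift out, nor claws go in.
- pin1_top (a point): Centre of the top of upright1's lock pin head; 219 mm above the bench when up, 199 when down.
- upright2: Middle of 3 alike grey slotted uprights fixed to the bench, 44 wide, 193 high, back open. Origin: on the bench, middle of the front face; x points into it, away from the robot, z up. Front sheet 5 thick, two slots 14 wide (y -7 to 7), z 101 to 131 and 151 to 181. Bracket x along upright x: claws go in level with the bracket's underside 99 to 107 mm up (best 103), until the faces meet.
- upright2_seat (a point): Point (0, 0, 125) mm of upright2, same axes: a bracket's _back point is here when home (slack 3 mm in x and y, droop to 0.06 rad). Lowered, the hooked bracket first stops on a friction catch, underside 91 mm up; it takes some 8 N, best on the bar's top next to the spine (far out it binds), to press it 6 mm on to 85: home.
- pin2 (a joint): Lock pin in the cap (27 deep in x) of upright2, m: 0 up, 0.020 fully down, its head on the cap. Vertical, head 20 across, 6 thick, 12 mm behind the front face; takes 6 to 8 N and stays where left. Up, its foot clears the upper slot; down, it stands over the upper claw: the bracket cannot lift out, nor claws go in.
- pin2_top (a point): Centre of the top of upright2's lock pin head; 219 mm above the bench when up, 199 when down.
- upright3: Right (-y) of 3 alike grey slotted uprights fixed to the bench, 44 wide, 193 high, back open. Origin: on the bench, middle of the front face; x points into it, away from the robot, z up. Front sheet 5 thick, two slots 14 wide (y -7 to 7), z 101 to 131 and 151 to 181. Bracket x along upright x: claws go in level with the bracket's underside 99 to 107 mm up (best 103), until the faces meet.
- upright3_seat (a point): Point (0, 0, 125) mm of upright3, same axes: a bracket's _back point is here when home (slack 3 mm in x and y, droop to 0.06 rad). Lowered, the hooked bracket first stops on a friction catch, underside 91 mm up; it takes some 8 N, best on the bar's top next to the spine (far out it binds), to press it 6 mm on to 85: home.
- pin3 (a joint): Lock pin in the cap (27 deep in x) of upright3, m: 0 up, 0.020 fully down, its head on the cap. Vertical, head 20 across, 6 thick, 12 mm behind the front face; takes 6 to 8 N and stays where left. Up, its foot clears the upper slot; down, it stands over the upper claw: the bracket cannot lift out, nor claws go in.
- pin3_top (a point): Centre of the top of upright3's lock pin head; 219 mm above the bench when up, 199 when down.
- mallet: Brass mallet, 320 g, standing on the pad on a striking face. Origin: centre of that face; z along the head, a cylinder 42 across, 66 high. Wooden handle level along -x to x = -130, 16 wide (y), 20 high, centred at z = 33. Centre of mass 7 mm from the head's axis. Grip it near x = -55, firmly (60 N), to strike head down; it may tip a little in the grip.
- pad: Square black rubber pad fixed on the bench, 100 by 100 by 5 mm, the mallet's place. Origin: centre of its underside.
- jar: Small glass jar with a black cap, 56 across, 85 high; bystander. Origin: centre of underside.
- tape: Cardboard tape core, 90 across, 24 high; bystander. Origin: centre of underside.
- tin: White round tin, 84 across, 44 high; bystander. Origin: centre of underside.

How it is judged (in metres and radians):
On the way, in this order (a step that is already met when the one before it is completed fails the run):
1. every bracket hooked on an upright and pressed fully home (((horizontal distance between bracket1_back and upright1_seat below 0.006 m and z of bracket1_back in the frame of upright1_seat between -0.003 and 0.003 m and angle between the x axis of bracket1 and the x axis of upright1, either way round below 0.15 rad) or (horizontal distance between bracket1_back and upright2_seat below 0.006 m and z of bracket1_back in the frame of upright2_seat between -0.003 and 0.003 m and angle between the x axis of bracket1 and the x axis of upright2, either way round below 0.15 rad) or (horizontal distance between bracket1_back and upright3_seat below 0.006 m and z of bracket1_back in the frame of upright3_seat between -0.003 and 0.003 m and angle between the x axis of bracket1 and the x axis of upright3, either way round below 0.15 rad)) and ((horizontal distance between bracket2_back and upright1_seat below 0.006 m and z of bracket2_back in the frame of upright1_seat between -0.003 and 0.003 m and angle between the x axis of bracket2 and the x axis of upright1, either way round below 0.15 rad) or (horizontal distance between bracket2_back and upright2_seat below 0.006 m and z of bracket2_back in the frame of upright2_seat between -0.003 and 0.003 m and angle between the x axis of bracket2 and the x axis of upright2, either way round below 0.15 rad) or (horizontal distance between bracket2_back and upright3_seat below 0.006 m and z of bracket2_back in the frame of upright3_seat between -0.003 and 0.003 m and angle between the x axis of bracket2 and the x axis of upright3, either way round below 0.15 rad)) and ((horizontal distance between bracket3_back and upright1_seat below 0.006 m and z of bracket3_back in the frame of upright1_seat between -0.003 and 0.003 m and angle between the x axis of bracket3 and the x axis of upright1, either way round below 0.15 rad) or (horizontal distance between bracket3_back and upright2_seat below 0.006 m and z of bracket3_back in the frame of upright2_seat between -0.003 and 0.003 m and angle between the x axis of bracket3 and the x axis of upright2, either way round below 0.15 rad) or (horizontal distance between bracket3_back and upright3_seat below 0.006 m and z of bracket3_back in the frame of upright3_seat between -0.003 and 0.003 m and angle between the x axis of bracket3 and the x axis of upright3, either way round below 0.15 rad))), for 0.2 s.
2. the pin over every bracket driven right down, the brackets still home ((((horizontal distance between bracket1_back and upright1_seat below 0.006 m and z of bracket1_back in the frame of upright1_seat between -0.003 and 0.003 m and angle between the x axis of bracket1 and the x axis of upright1, either way round below 0.15 rad) and value of joint pin1 above 0.0175 m) or ((horizontal distance between bracket1_back and upright2_seat below 0.006 m and z of bracket1_back in the frame of upright2_seat between -0.003 and 0.003 m and angle between the x axis of bracket1 and the x axis of upright2, either way round below 0.15 rad) and value of joint pin2 above 0.0175 m) or ((horizontal distance between bracket1_back and upright3_seat below 0.006 m and z of bracket1_back in the frame of upright3_seat between -0.003 and 0.003 m and angle between the x axis of bracket1 and the x axis of upright3, either way round below 0.15 rad) and value of joint pin3 above 0.0175 m)) and (((horizontal distance between bracket2_back and upright1_seat below 0.006 m and z of bracket2_back in the frame of upright1_seat between -0.003 and 0.003 m and angle between the x axis of bracket2 and the x axis of upright1, either way round below 0.15 rad) and value of joint pin1 above 0.0175 m) or ((horizontal distance between bracket2_back and upright2_seat below 0.006 m and z of bracket2_back in the frame of upright2_seat between -0.003 and 0.003 m and angle between the x axis of bracket2 and the x axis of upright2, either way round below 0.15 rad) and value of joint pin2 above 0.0175 m) or ((horizontal distance between bracket2_back and upright3_seat below 0.006 m and z of bracket2_back in the frame of upright3_seat between -0.003 and 0.003 m and angle between the x axis of bracket2 and the x axis of upright3, either way round below 0.15 rad) and value of joint pin3 above 0.0175 m)) and (((horizontal distance between bracket3_back and upright1_seat below 0.006 m and z of bracket3_back in the frame of upright1_seat between -0.003 and 0.003 m and angle between the x axis of bracket3 and the x axis of upright1, either way round below 0.15 rad) and value of joint pin1 above 0.0175 m) or ((horizontal distance between bracket3_back and upright2_seat below 0.006 m and z of bracket3_back in the frame of upright2_seat between -0.003 and 0.003 m and angle between the x axis of bracket3 and the x axis of upright2, either way round below 0.15 rad) and value of joint pin2 above 0.0175 m) or ((horizontal distance between bracket3_back and upright3_seat below 0.006 m and z of bracket3_back in the frame of upright3_seat between -0.003 and 0.003 m and angle between the x axis of bracket3 and the x axis of upright3, either way round below 0.15 rad) and value of joint pin3 above 0.0175 m))), for 0.2 s.
At the end, for the whole second after the job is handed in: Each back point within 3 mm in height and 6 mm level distance of a seat point, x axes aligned to 0.15 rad, that pin at least 17.5 mm down; pins of empty uprights less than 6 mm down; mallet at rest on the pad, within 30 mm of its middle, upright to 0.1 rad (all of step 2 and (value of joint pin1 below 0.006 m or (horizontal distance between bracket1_back and upright1_seat below 0.006 m and z of bracket1_back in the frame of upright1_seat between -0.003 and 0.003 m and angle between the x axis of bracket1 and the x axis of upright1, either way round below 0.15 rad) or (horizontal distance between bracket2_back and upright1_seat below 0.006 m and z of bracket2_back in the frame of upright1_seat between -0.003 and 0.003 m and angle between the x axis of bracket2 and the x axis of upright1, either way round below 0.15 rad) or (horizontal distance between bracket3_back and upright1_seat below 0.006 m and z of bracket3_back in the frame of upright1_seat between -0.003 and 0.003 m and angle between the x axis of bracket3 and the x axis of upright1, either way round below 0.15 rad)) and (value of joint pin2 below 0.006 m or (horizontal distance between bracket1_back and upright2_seat below 0.006 m and z of bracket1_back in the frame of upright2_seat between -0.003 and 0.003 m and angle between the x axis of bracket1 and the x axis of upright2, either way round below 0.15 rad) or (horizontal distance between bracket2_back and upright2_seat below 0.006 m and z of bracket2_back in the frame of upright2_seat between -0.003 and 0.003 m and angle between the x axis of bracket2 and the x axis of upright2, either way round below 0.15 rad) or (horizontal distance between bracket3_back and upright2_seat below 0.006 m and z of bracket3_back in the frame of upright2_seat between -0.003 and 0.003 m and angle between the x axis of bracket3 and the x axis of upright2, either way round below 0.15 rad)) and (value of joint pin3 below 0.006 m or (horizontal distance between bracket1_back and upright3_seat below 0.006 m and z of bracket1_back in the frame of upright3_seat between -0.003 and 0.003 m and angle between the x axis of bracket1 and the x axis of upright3, either way round below 0.15 rad) or (horizontal distance between bracket2_back and upright3_seat below 0.006 m and z of bracket2_back in the frame of upright3_seat between -0.003 and 0.003 m and angle between the x axis of bracket2 and the x axis of upright3, either way round below 0.15 rad) or (horizontal distance between bracket3_back and upright3_seat below 0.006 m and z of bracket3_back in the frame of upright3_seat between -0.003 and 0.003 m and angle between the x axis of bracket3 and the x axis of upright3, either way round below 0.15 rad)) and horizontal distance between mallet and pad below 0.03 m and angle between mallet's own z axis and vertical below 0.1 rad and z of mallet in the frame of pad below 0.009 m and linear speed of mallet below 0.02 m/s); the robot touches nothing.
It fails at once if a lock pin pushed by the gripper or arm (over 3 N) (contact force between any of the fingers, the arm and pin1 above 3 N or contact force between any of the fingers, the arm and pin2 above 3 N or contact force between any of the fingers, the arm and pin3 above 3 N).
It fails at once if the jar, tape core or tin moved more than 30 mm (distance of any of jar, tape, tin from where it was at the start of the episode above 0.03 m).
Of bracket1, bracket2, bracket3 only 2 to 3 are there at a start; the rules pass over those that are not, and their reading is None.
At some moment in a run one of bracket1, bracket2, bracket3 may be knocked a few centimetres aside while the robot is not near it.
It also fails if it takes over 210 s, if anything falls off the work surface, if the arm or the gripper's body presses on something with over 40 N, if the wrist force passes 120 N, or if a joint passes its speed limit or range.

## Robot

A 6-joint arm with a two-finger parallel gripper is mounted at the origin on the work surface. World frame = base frame: x ahead of the robot, y to its left, z up, the work surface at z = 0. Lengths are in mm, angles in rad, forces in N, time in s.
With the tool pointing down it reaches from about 375 to 925 mm from the base axis. Payload 5.7 kg.
Tool frame: the origin (TCP) lies between the finger pads; the fingertips stand 11 mm ahead of it and the grasp point (between the pads) lies 8 mm behind it; z points along the fingers, y is the direction in which the jaws open and shut (so a half turn about z gives the same grasp; the last joint's range is limited). The gripper opens to 85 mm and grips with 20 to 120 N. Pads are 22 mm wide; open, the fingers measure 114 mm over their backs; the gripper's body (76 mm by 85 mm) begins 54 mm behind the grasp point. The pads swing forward as they close: fully open they stand 13 mm farther back than shut.
Start: joints at [1.077, 0.359, 1.51, -0, 1.272, -0.115], TCP at [221.874, 557.437, 242.267] pointing down, gripper open.
Joint ranges: [-2.97, 2.97], [-1.01, 2.36], [0.21, 2.38], [-0.96, 4.11], [0.2, 2.71], [-2.98, 2.98]. Speed limits (rad/s): [2.39, 2.39, 3.14, 3.14, 3.14, 3.14].

## Interface

Orientations are given as [roll, pitch, yaw] about the fixed x, y, z axes, in that order (R = Rz(yaw) Ry(pitch) Rx(roll)).
In Python, from rig import * gives the robot as it stands.
- The arm moves only by the tool move_arm, never from a script. Its argument "moves" is a list of rows, each a list of 7 numbers: the shift along the tool's x, y, z each as a share of 0.3 m, from -1 to 1, then the turn, a rotation vector about the tool's x, y, z each as a share of 90 degrees, from -1 to 1, then the opening, from 0 (shut) to 1 (fully open). In form: [[x, y, z, wx, wy, wz, claw], ...]. A call has exactly 8 rows; each row is the pose to reach, as a shift and turn from the pose commanded when the call began, along the tool's axes at that moment; what a row does not reach only later rows make up. A row lasts 1/8 s, in which the tool goes at most 62.5 mm and 10.7 degrees, less where a joint would pass 70% of its speed; a pose out of reach is approached as far as the arm can. A call with a number of a shift or a turn outside -1 to 1 is refused whole. A call with a gripper value outside its range is refused whole. The fingers move at their own pace and stop on an object; "grip_force" is the grip in N (left out, the last holds). Time passes only in rows, so rows that repeat a pose let the fingers close, or fill a call up. It gives the time, the measured TCP pose, the force and the opening at its end, in the units of the state.
- read_state(): the state, without advancing time (a new reading comes with each control period).
- grab_frame(name): name is "scene" or "top" or "wrist"; returns the picture (384x512x3 uint8, red, green, blue); there is no depth.
- camera_info(name): a dict with "fx", "fy", "cx", "cy" (pixels), "R" (3x3) and "t" (3): a world point X has camera coordinates R X + t; the wrist camera has in their place "T_tool_cam" (4x4, takes a point from camera to tool coordinates, whose origin is the TCP and whose axes are the flange's). Camera axes: x right, y down, z forward; pixel columns grow to the right and rows downward; lengths in mm; the calibration is good to about 2 mm. A picture is of the moment at which its call begins: read the wrist's pose just before it. camera_info takes no time and is no camera call.
- job_done(): hands the job in, once; it reports no verdict.
Trained networks look in the newest picture that a camera, given by its name, has taken for a name from the list of things; names that differ only in an ending like _2 or _b are one class to them, and where a whole thing is asked for, a point or a joint stands for the part that bears it (a point fixed in the world has none). Each returns a list of dicts, best first, with "p" (0 to 1); they miss things now and then, are a little off and sometimes report something else, mostly with a low value. They report only what shows in the picture. A call takes as long as a camera call.
- recognise(camera, target): "extent" ([left, top, width, height] in pixels, round what is visible of it).
- spot_point(camera, target): "point" ([row, column] in pixels: a listed point, or the origin of a listed thing).
The state is a dict: "clock": time; "qpos": joint angles; "qvel": joint speeds; "tau": joint torques, N m; "eef_pos": TCP position; "orientation": TCP orientation; "force": force on the tool from outside, world axes, zero at the start; "wrist_torque": the same for the moment, N m; "gripper_width": finger opening in mm.
Only numpy, scipy, OpenCV 4.12 (cv2) and the standard library are available. Lean on these libraries where they do the work, as an engineer would, in place of code of your own. Each camera call takes 0.05 s, during which the arm holds its last target. There are 200 camera calls.

## Working session

There is one attempt and no reset: what is moved stays moved. The work goes in short steps, Python scripts to look and compute and a tool call to move; the robot and the scene stay as the last step left them, time stands still between calls to the robot, and variables do not carry over. Pictures are saved under pics/ and viewed, about 12 in all and at most 16, crops included, and the job is handed in when it is done.

Besides the shell and the picture viewer there is one more tool, called after "Emit:" by a JSON object that holds its "method" and its "body", one argument or row to a line. move_arm: Moves the arm, as the interface text tells. Its arguments: {"type":"object","properties":{"moves":{"type":"array"},"grip_force":{"type":"number"}},"required":["moves"]}

```bash
ls; mkdir -p pics
python3 - <<'E'
from rig import *
import cv2
print(read_state())
for c in("scene","top"):
    im=grab_frame(c); cv2.imwrite(f"pics/{c}0.png",im[...,::-1]); print(c,camera_info(c))
    for n in("bracket1","upright1","mallet","pad","jar","tape","tin"):
        print(n,[(round(d["p"],2),[round(v) for v in d["extent"]]) for d in recognise(c,n)][:4],[(round(d["p"],2),[round(float(v),1) for v in d["point"]]) for d in spot_point(c,n)][:4])
print(camera_info("wrist"))
E
```

```text
pics
{'clock': 0.0, 'qpos': array([ 1.07681144e+00,  3.59499671e-01,  1.51149286e+00,  4.06126010e-06,
        1.27245789e+00, -1.15105708e-01]), 'qvel': array([-7.05504268e-04,  5.20230795e-04, -1.59281499e-03, -6.78592755e-05,
        1.64287051e-04,  9.15696174e-04]), 'tau': array([ 1.81731601e-03, -5.27625382e+01, -2.78629392e+01, -5.99217060e-05,
        1.29796390e-02, -2.89396394e-05]), 'eef_pos': array([221.61244693, 556.84233481, 241.43373098]), 'orientation': array([-3.13974762e+00, -2.17221629e-04,  2.76271208e+00]), 'force': array([-0.3658311 ,  0.28518708, -0.51001293]), 'wrist_torque': array([ 0.03610594,  0.03830845, -0.01201144]), 'gripper_width': 85.35355297465445}
scene {'fx': 451.10453555135376, 'fy': 451.10453555135376, 'cx': 254.57606254963818, 'cy': 187.97934163700964, 'R': array([[ 0.80077478,  0.59892381, -0.00707284],
       [ 0.3367229 , -0.45990921, -0.82164543],
       [-0.49535588,  0.65557135, -0.56995506]]), 't': array([-457.60964073,  -43.57440704, 1689.61418602])}
bracket1 [(0.88, [188, 219, 34, 33]), (0.86, [225, 190, 26, 30]), (0.32, [323, 175, 23, 
[... 1468 characters left out ...]
27, [223, 210, 19, 35])] [(0.71, [166.9, 369.9])]
tape [(0.8, [116, 206, 30, 29]), (0.53, [297, 145, 36, 33])] [(0.71, [158.8, 316.7]), (0.7, [221.6, 135.8]), (0.27, [205.8, 287.7])]
tin [(0.69, [121, 153, 34, 26])] [(0.95, [165.9, 135.8])]
{'fx': 269.31808423061244, 'fy': 269.31808423061244, 'cx': 254.38794699580188, 'cy': 196.5372885582219, 'T_tool_cam': array([[ 9.28486498e-04, -9.48298269e-01, -3.17379159e-01,
         8.15005522e+01],
       [ 9.99999516e-01,  7.77154816e-04,  6.03415430e-04,
        -5.86242870e-01],
       [-3.25565066e-04, -3.17379565e-01,  9.48298532e-01,
        -1.31119003e+02],
       [ 0.00000000e+00,  0.00000000e+00,  0.00000000e+00,
         1.00000000e+00]])}
```

```bash
python3 - <<'E'
import cv2,numpy as np
t=cv2.imread("pics/top0.png")[130:280,100:410]; cv2.imwrite("pics/t0.png",cv2.resize(t,None,fx=2.5,fy=2.5,interpolation=cv2.INTER_CUBIC))
s=cv2.imread("pics/scene0.png")[130:340,100:370]; cv2.imwrite("pics/s0.png",cv2.resize(s,None,fx=2.8,fy=2.8,interpolation=cv2.INTER_CUBIC))
E
cat > h.py <<'E'
from rig import *
import numpy as np, cv2
from scipy.spatial.transform import Rotation as Ro
from scipy.optimize import least_squares
def cam(c,st=None):
    i=camera_info(c); K=np.array([[i["fx"],0,i["cx"]],[0,i["fy"],i["cy"]],[0,0,1]])
    if c=="wrist":
        st=st or read_state(); T=np.eye(4); T[:3,:3]=Ro.from_euler("xyz",st["orientation"]).as_matrix(); T[:3,3]=st["eef_pos"]
        M=np.linalg.inv(T@i["T_tool_cam"]); return K,M[:3,:3],M[:3,3]
    return K,i["R"],i["t"]
def pix(C,X):  # -> col,row
    K,R,t=C; q=(np.atleast_2d(X)@R.T+t)@K.T; return q[:,:2]/q[:,2:]
def onz(C,col,row,z):
    K,R,t=C; d=R.T@np.linalg.solve(K,[col,row,1]); o=-R.T@t; return o+d*(z-o[2])/d[2]
def tomove(dpos,drot=None):
    "world shift mm, world target rot -> tool shares"
    st=read_state(); R=Ro.from_euler("xyz",st["orientation"]); 
    print("tool shift share",(R.inv().apply(dpos)/300).round(4))
E
python3 - <<'E'
import sys; sys.path.insert(0,".")
from h import *
T=cam("top");S=cam("scene")
print("uprights",*[onz(T,c,r,0).round() for r,c in((167.1,311.2),(174.3,251.9),(177.9,188.4))],*[onz(S,c,r,0).round() for r,c in((205.9,303.5),(241.4,266.3),(280.7,237.2))])
print("mallet",onz(T,365.9,231.1,5).round(),onz(S,143.8,284,5).round())
print("br",onz(T,230.9,229.7,0).round(),[onz(S,c,r,0).round() for r,c in((243.5,203.9),(210.3,238.9))])
print("jar,tape,tin",onz(T,369.9,166.9,0).round(),onz(T,135.8,221.6,0).round(),onz(T,135.8,165.9,0).round())
E
```

```text
uprights [ 650. -173.    0.] [624.  17.   0.] [610. 219.   0.] [613. 222.   0.] [616.   0.   0.] [ 646. -181.    0.]
mallet [ 447. -343.    5.] [ 451. -346.    5.]
br [447.  81.   0.] [array([ 468., -121.,    0.]), array([451.,  73.,   0.])]
jar,tape,tin [ 653. -362.    0.] [469. 381.   0.] [647. 388.   0.]
```

View pics/t0.png

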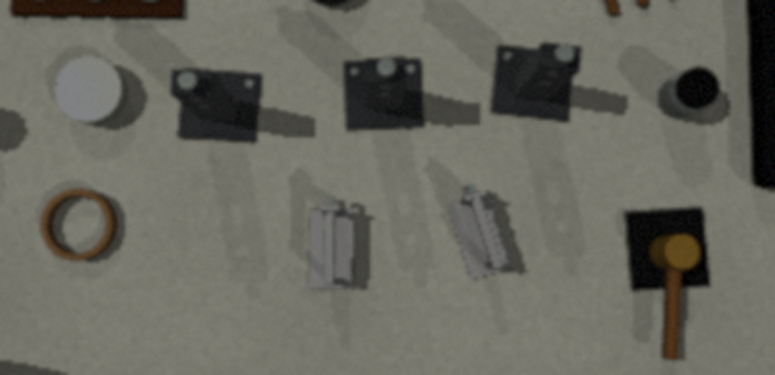

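View pics/s0.png

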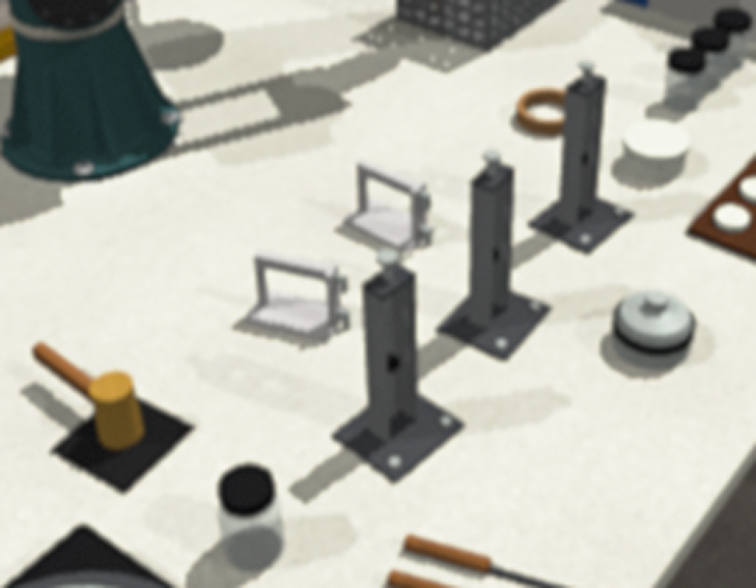

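The views show two brackets: A at top-camera pixel about (232,228) and B at about (295,223). All three pins are up, and the mallet handle points toward the robot. I'll move over them for a close look.

Emit:
{"method": "move_arm", "body": {
  "moves": [
    [-0.678,-0.767,-0.083,0,0,-0.241,1],
    [-0.678,-0.767,-0.083,0,0,-0.241,1],
    [-0.678,-0.767,-0.083,0,0,-0.241,1],
    [-0.678,-0.767,-0.083,0,0,-0.241,1],
    [-0.678,-0.767,-0.083,0,0,-0.241,1],
    [-0.678,-0.767,-0.083,0,0,-0.241,1],
    [-0.678,-0.767,-0.083,0,0,-0.241,1],
    [-0.678,-0.767,-0.083,0,0,-0.241,1]
  ]
}}

```text
clock: 2.5
eef_pos: [325.4, 269.6, 267.1]
orientation: [3.141, -0.0, -3.14]
force: [0.2, -0.8, -0.7]
gripper_width: 85.7
```

Emit:
{"method": "move_arm", "body": {
  "moves": [
    [-0.347,-0.963,-0.083,0,0,0,1],
    [-0.347,-0.963,-0.083,0,0,0,1],
    [-0.347,-0.963,-0.083,0,0,0,1],
    [-0.347,-0.963,-0.083,0,0,0,1],
    [-0.347,-0.963,-0.083,0,0,0,1],
    [-0.347,-0.963,-0.083,0,0,0,1],
    [-0.347,-0.963,-0.083,0,0,0,1],
    [-0.347,-0.963,-0.083,0,0,0,1]
  ]
}}

```text
clock: 3.5
eef_pos: [429.1, -18.6, 291.7]
orientation: [3.141, -0.001, -3.139]
force: [-0.7, 0.2, -0.3]
gripper_width: 85.4
```

Run:
```python
from h import *
st=read_state(); print(st["clock"],st["eef_pos"].round(1),st["orientation"].round(3),st["qpos"].round(2),st["force"].round(1))
im=grab_frame("wrist"); cv2.imwrite("pics/w1.png",im[...,::-1]); C=cam("wrist",st)
cv2.imwrite("pics/w1b.png",cv2.resize(im[...,::-1],(768,576),interpolation=cv2.INTER_CUBIC))
for n,z in(("bracket1",0),("bracket1_back",40),("upright1",0),("upright1_seat",125),("pin1_top",219)):
    for d in spot_point("wrist",n)[:4]:
        r,c=d["point"]; print(n,round(d["p"],2),round(c,1),round(r,1),onz(C,c,r,z).round(1))
```

```text
3.5 [429.1 -18.6 291.7] [ 3.141e+00 -1.000e-03 -3.139e+00] [-0.2   0.06  1.78  0.    1.3  -1.78] [-0.7  0.2 -0.3]
bracket1 0.96 310.3 171.2 [445.4  70.9   0. ]
bracket1 0.73 198.4 183.6 [ 466.7 -110.     0. ]
upright1 0.88 271.8 269.4 [628.3  13.5   0. ]
upright1 0.85 386.8 259.8 [607.6 219.7   0. ]
upright1 0.84 169.1 275.0 [ 640.8 -174.5    0. ]
upright1_seat 0.68 430.2 309.4 [607.5 220.1 125. ]
```

View pics/w1b.png

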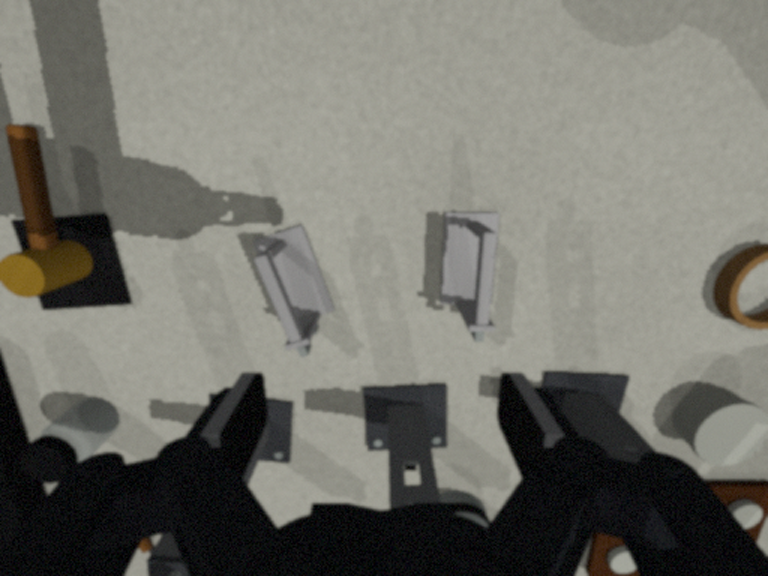

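Bracket A's bar runs from (490,215) to (482,322) in the 768-wide image, and B's from (262,248) to (297,340). The upright 2 base is near (405,415) and its lower slot near (411,472).

Run:
```python
from h import *
C=cam("wrist")
im=cv2.imread("pics/w1.png")
cv2.imwrite("pics/w1c.png",cv2.resize(im[130:250,150:350],None,fx=4,fy=4,interpolation=cv2.INTER_CUBIC))
for a,b in(((490,215),(482,322)),((262,248),(297,340))):
    p,q=[onz(C,u/1.5,v/1.5,80) for u,v in(a,b)]; d=q-p; print(p.round(),q.round(),np.hypot(*d[:2]),np.arctan2(d[1],d[0]))
```

```text
[392.  71.  80.] [489.  72.  80.] 97.03262438160792 0.011589498388601734
[ 421. -123.   80.] [507. -99.  80.] 90.31356586658306 0.27566117762909575
```

View pics/w1c.png

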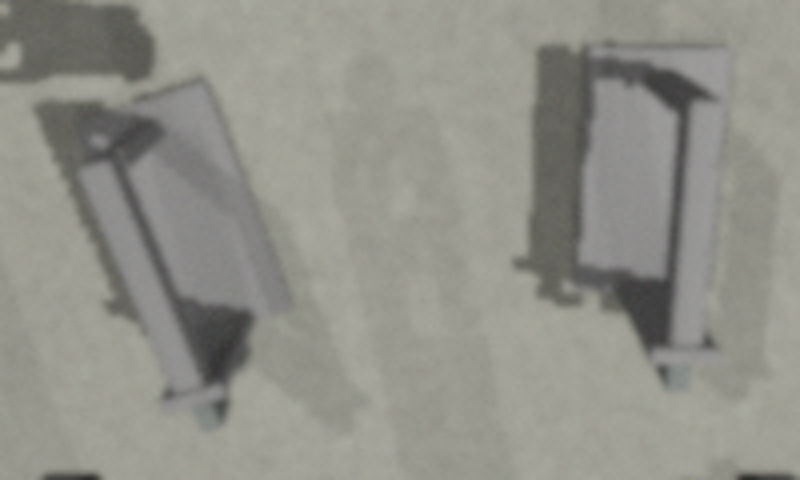

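```bash
cat >> h.py <<'E'
def fitpose(views,x0,zfree=False):
    "views: list of (C, model pts, pixel pts(col,row)); returns x,y,yaw(,z)"
    def f(p):
        R=Ro.from_euler("z",p[2]*0.01).as_matrix(); t=[p[0],p[1],p[3] if zfree else 0]
        return np.concatenate([(pix(C,np.array(m)@R.T+t)-np.array(q)).ravel() for C,m,q in views])
    x=[x0[0],x0[1],x0[2]*100]+([x0[3]] if zfree else [])
    s=least_squares(f,x,loss="soft_l1"); r=f(s.x).reshape(-1,2)
    s.x[2]/=100; return s.x,r
E
python3 - <<'E'
from h import *
C=cam("wrist")
g=lambda L:[(150+u/4-.375,130+v/4-.375) for u,v in L]
mA=[(-50,-28,6),(-50,28,6),(-42,-6,80),(-42,6,80),(50,-12,80),(50,12,80)]
A=[(590,46),(728,46),(687,100),(722,100),(655,360),(718,350)]
print(fitpose([(C,mA,g(A))],(440,72,0)))
mB=[(-50,28,6),(-42,-6,80),(-42,6,80),(50,-12,80),(50,12,80)]
B=[(204,78),(78,170),(115,158),(166,407),(229,390)]
print(fitpose([(C,mB,g(B))],(465,-110,.27)))
E
```

```text
(array([4.47665760e+02, 7.15800508e+01, 1.44661677e-02]), array([[-1.37600792, -0.10689157],
       [ 0.80338988, -0.57158276],
       [-0.17846799, -0.40148929],
       [ 0.47882465, -0.51877702],
       [-0.91243271,  0.92520816],
       [ 0.67783895,  3.22609856]]))
(array([ 4.66468644e+02, -1.13076289e+02,  3.16123260e-01]), array([[ 0.81064639, -0.29833569],
       [-0.32485717, -0.84387945],
       [-1.07646382, -0.63606843],
       [ 0.20850083,  1.94528491],
       [ 0.37010017,  1.40140448]]))
```

Emit:
{"method": "move_arm", "body": {
  "moves": [
    [-0.078,0.301,0.3,0,0,0,1],
    [-0.078,0.301,0.45,0,0,0,1],
    [-0.078,0.301,0.5,0,0,0,1],
    [-0.078,0.301,0.6,0,0,0,1],
    [-0.078,0.301,0.7,0,0,0,1],
    [-0.078,0.301,0.756,0,0,0,1],
    [-0.078,0.301,0.756,0,0,0,1],
    [-0.078,0.301,0.756,0,0,0,1]
  ]
}}

```text
clock: 4.8
eef_pos: [453.8, 69.9, 65.9]
orientation: [-3.141, 0.001, 3.142]
force: [0.0, -0.2, 0.4]
gripper_width: 85.4
```

Run:
```python
from h import *
st=read_state(); print(st["clock"],st["eef_pos"].round(1),st["orientation"].round(3),st["force"].round(1))
im=grab_frame("wrist"); cv2.imwrite("pics/w2.png",im[...,::-1])
```

```text
4.8 [453.8  69.9  65.9] [-3.141e+00  1.000e-03  3.142e+00] [ 0.  -0.2  0.4]
```

View pics/w2.png

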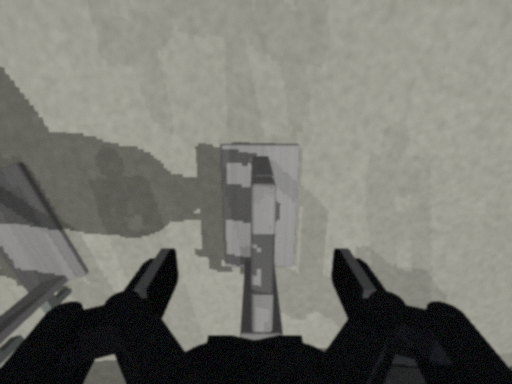

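The bar stands centred between the jaws (column 262), so I'll grip it.

Emit:
{"method": "move_arm", "body": {
  "moves": [
    [0,0,0,0,0,0,0],
    [0,0,0,0,0,0,0],
    [0,0,0,0,0,0,0],
    [0,0,0,0,0,0,0],
    [0,0,0,0,0,0,0],
    [0,0,0,0,0,0,0],
    [0,0,0,0,0,0,0],
    [0,0,0,0,0,0,0]
  ],
  "grip_force": 60
}}

```text
clock: 5.85
eef_pos: [453.1, 69.8, 65.2]
orientation: [-3.141, -0.0, 3.141]
force: [0.4, -0.3, -3.1]
gripper_width: 11.2
```

Emit:
{"method": "move_arm", "body": {
  "moves": [
    [0,0,-0.1,0,0,0,0],
    [0,0,-0.2,0,0,0,0],
    [0,0,-0.3,0,0,0,0],
    [0,-0.1,-0.4,0,0,0,0],
    [0,-0.18,-0.5,0,0,0,0],
    [0,-0.18,-0.5,0,0,0,0],
    [0,-0.18,-0.5,0,0,0,0],
    [0,-0.18,-0.5,0,0,0,0]
  ]
}}

```text
clock: 6.85
eef_pos: [452.0, 16.6, 214.0]
orientation: [3.141, -0.003, -3.141]
force: [-0.7, -0.2, -3.2]
gripper_width: 10.8
```

Run:
```python
from h import *
st=read_state(); print(st["clock"],st["eef_pos"].round(1),st["orientation"].round(3),st["force"].round(1),st["wrist_torque"].round(2),st["gripper_width"])
im=grab_frame("wrist"); cv2.imwrite("pics/w3.png",im[...,::-1]);C=cam("wrist",st)
cv2.imwrite("pics/w3b.png",cv2.resize(im[100:,60:460,::-1],None,fx=2,fy=2,interpolation=cv2.INTER_CUBIC))
for n,z in(("upright1",0),("upright1_seat",125),("pin1_top",219)):
    for d in spot_point("wrist",n)[:4]:
        r,c=d["point"]; print(n,round(d["p"],2),round(c,1),round(r,1),onz(C,c,r,z).round(1))
p=st["eef_pos"]
print("expect back",pix(C,[[p[0]-5+50,p[1],p[2]-66+80],[p[0]-5-42,p[1],p[2]-66+80],[p[0]-5-50,p[1]-28,p[2]-66+6],[p[0]-5-50,p[1]+28,p[2]-66+6]]).round(1))
```

```text
6.85 [452.   16.6 214. ] [ 3.141e+00 -3.000e-03 -3.141e+00] [-0.7 -0.2 -3.2] [-0.03  0.02 -0.  ] 10.814229977421412
upright1 0.91 391.6 274.0 [606.9 221.4   0. ]
upright1 0.61 125.9 292.7 [ 640.6 -180.3    0. ]
upright1_seat 0.82 448.6 343.5 [606.5 220.9 125. ]
expect back [[255.1 344.4]
 [255.5 187. ]
 [215.4 146.5]
 [294.8 146.6]]
```

View pics/w3b.png

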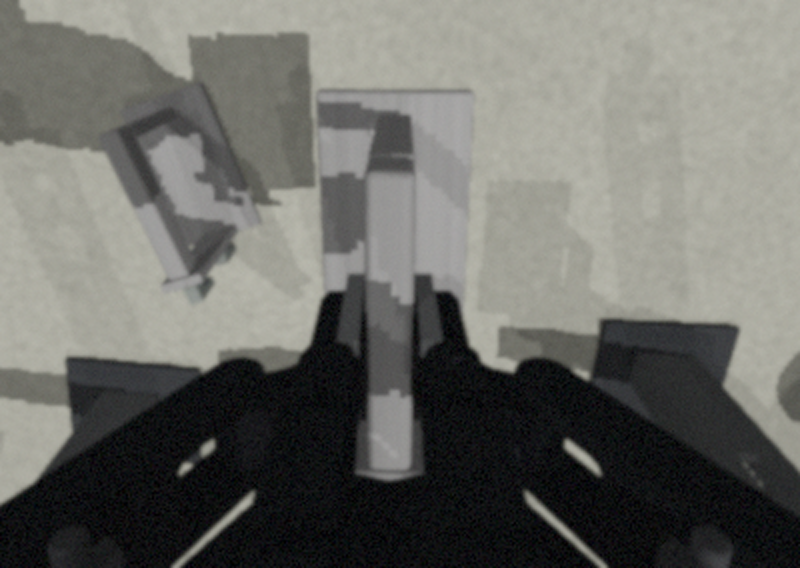

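The bracket is held straight. Upright 2 is hidden by the hand, so I'll use uprights 1 and 3. I'll tilt the hand to look at upright 1 from close.

Emit:
{"method": "move_arm", "body": {
  "moves": [
    [-0.06,0.1,-0.287,0,-0.1,0,0],
    [-0.06,0.25,-0.287,0,-0.2,0,0],
    [-0.06,0.445,-0.287,0,-0.28,0,0],
    [-0.06,0.445,-0.287,0,-0.28,0,0],
    [-0.06,0.445,-0.287,0,-0.28,0,0],
    [-0.06,0.445,-0.287,0,-0.28,0,0],
    [-0.06,0.445,-0.287,0,-0.28,0,0],
    [-0.06,0.445,-0.287,0,-0.28,0,0]
  ]
}}

```text
clock: 8.05
eef_pos: [471.8, 148.1, 301.3]
orientation: [-3.141, 0.439, 3.139]
force: [1.0, 0.1, -2.2]
gripper_width: 10.9
```

Run:
```python
from h import *
st=read_state(); print(st["clock"],st["eef_pos"].round(1),st["orientation"].round(3),st["force"].round(1),st["gripper_width"])
im=grab_frame("wrist"); cv2.imwrite("pics/w4.png",im[...,::-1]);C=cam("wrist",st); np.save("w4.npy",np.array(C,dtype=object),allow_pickle=True)
cv2.imwrite("pics/w4b.png",cv2.resize(im[100:300,190:460,::-1],None,fx=2.8,fy=2.8,interpolation=cv2.INTER_CUBIC))
for n,z in(("upright1",0),("upright1_seat",125),("pin1_top",219)):
    for d in spot_point("wrist",n)[:4]:
        r,c=d["point"]; print(n,round(d["p"],2),round(c,1),round(r,1),onz(C,c,r,z).round(1))
```

```text
8.05 [471.8 148.1 301.3] [-3.141  0.439  3.139] [ 1.   0.1 -2.2] 10.906669770068989Traceback (most recent call last):
  File "<stdin>", line 3, in <module>
ValueError: could not broadcast input array from shape (3,3) into shape (3,)
```

```bash
cat > look.py <<'E'
import sys,pickle
from h import *
def look(name,x0,x1,y0,y1,f,targets=(("upright1",0),("upright1_seat",125),("pin1_top",219))):
    st=read_state(); print(st["clock"],st["eef_pos"].round(1),st["orientation"].round(3),st["force"].round(1),st["gripper_width"].round(1))
    im=grab_frame("wrist");C=cam("wrist",st); pickle.dump(C,open(f"{name}.pkl","wb"))
    cv2.imwrite(f"pics/{name}.png",im[...,::-1])
    cv2.imwrite(f"pics/{name}b.png",cv2.resize(im[y0:y1,x0:x1,::-1],None,fx=f,fy=f,interpolation=cv2.INTER_CUBIC))
    for n,z in targets:
        for d in spot_point("wrist",n)[:4]:
            r,c=d["point"]; print(n,round(d["p"],2),round(c,1),round(r,1),onz(C,c,r,z).round(1))
    return C
E
python3 -c "
from look import *
look('w4',190,460,100,300,2.8)"
```

```text
Traceback (most recent call last):
  File "look.py", line 4, in look
    st=read_state(); print(st["clock"],st["eef_pos"].round(1),st["orientation"].round(3),st["force"].round(1),st["gripper_width"].round(1))
                                                                                                              ^^^^^^^^^^^^^^^^^^^^^^^^^
AttributeError: 'float' object has no attribute 'round'
```

```bash
sed -i 's/st\["gripper_width"\].round(1)/round(st["gripper_width"],1)/' look.py
python3 -c "
from look import *
look('w4',190,460,100,300,2.8)"
```

```text
8.1 [471.6 148.3 301.3] [-3.141  0.439  3.139] [-0.9  0.2 -2.2] 10.9
upright1 0.75 296.7 156.6 [614. 221.  -0.]
upright1 0.75 177.7 164.4 [630.5  11.5  -0. ]
upright1 0.73 75.3 166.0 [ 633.8 -172.     0. ]
upright1_seat 0.7 307.3 206.2 [608.8 220.9 125. ]
upright1_seat 0.58 432.0 71.4 [430.3 312.3 125. ]
pin1_top 0.68 313.9 268.6 [614.8 216.  219. ]
pin1_top 0.61 75.8 114.0 [424.9  30.1 219. ]
pin1_top 0.45 296.8 152.0 [455.1 179.2 219. ]
```

View pics/w4b.png

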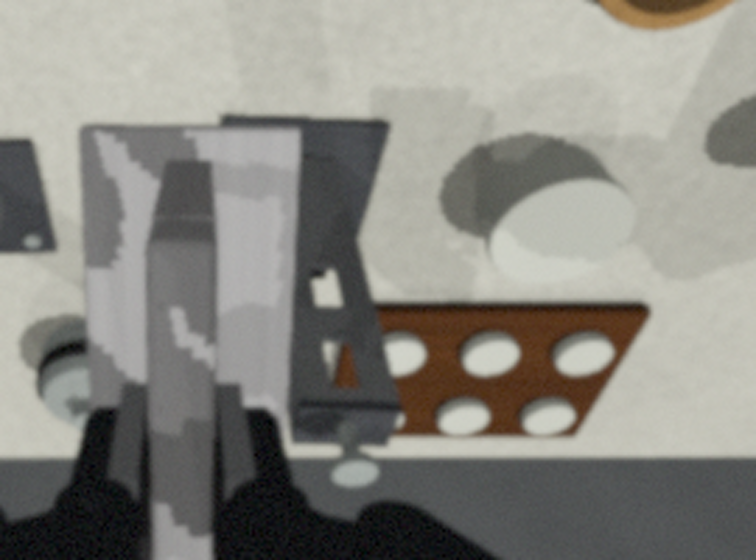

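Run:
```python
from look import *
C=pickle.load(open("w4.pkl","rb"))
P=[((0,-7,131),(316,306)),((5,7,131),(343,306)),((0,-7,181),(333,386)),((5,7,181),(360,386)),((0,-22,193),(291,404)),((0,22,193),(402,408)),((12,0,219),(355,473))]
m=[a for a,_ in P]; q=[(190+b[0]/2.8-.3,100+b[1]/2.8-.3) for _,b in P]
print(fitpose([(C,m,q)],(610,220,0))); print(fitpose([(C,m,q)],(610,220,0,0),True))
# hand-held bracket check: plate corners/bar
st=read_state();R=Ro.from_euler("xyz",st["orientation"]).as_matrix()
Rb=R@np.array([[-1,0,0],[0,1,0],[0,0,-1.]])
mb=np.array([(-50,-28,6),(-50,28,6),(-42,-6,80),(-42,6,80)],float)
qb=np.array([(190+u/2.8-.3,100+v/2.8-.3) for u,v in((82,127),(301,128),(150,240),(215,240))])
f=lambda o:(pix(C,(mb@Ro.from_euler("y",o[3]).as_matrix().T-o[:3])@Rb.T+st["eef_pos"])-qb).ravel()
s=least_squares(f,[5,0,66,0]);print("tcp in bracket",s.x.round(3),f(s.x).round(1)); s=least_squares(lambda o:f([*o,66,0]),[5,0]);print(s.x,f([*s.x,66,0]).round(1))
```

```text
(array([ 6.04310133e+02,  2.19636810e+02, -1.53388280e-02]), array([[-0.29220533, -1.99076348],
       [-0.22642471,  0.6524201 ],
       [-1.10532427, -1.13955211],
       [-0.04060382,  1.47366844],
       [ 2.73992756,  0.37504671],
       [ 0.00578516, -0.74046433],
       [ 0.25276969,  0.6694575 ]]))
(array([ 6.07939968e+02,  2.20634436e+02, -9.61244244e-03, -2.70531711e+00]), array([[-0.14336113, -1.546128  ],
       [-0.16599989,  1.02130121],
       [-1.01114685, -1.04290015],
       [-0.05604696,  1.49529426],
       [ 2.98244709,  0.40724336],
       [-0.22408298, -0.83791239],
       [ 0.28568357,  0.28418202]]))
tcp in bracket [5.032e+00 9.700e-02 7.300e+01 1.400e-02] [-1.8  0.2 -2.9 -0.2  0.6  0.   2.5  0. ]
[5.75167081 0.15009245] [-3.1  0.2 -1.7 -0.2 -0.1  0.   3.2  0. ]
```

Emit:
{"method": "move_arm", "body": {
  "moves": [
    [0.02,0.08,0.1,0,0.1,0,0],
    [0.05,0.16,0.2,0,0.2,0,0],
    [0.079,0.24,0.3,0,0.28,0,0],
    [0.079,0.24,0.391,0,0.28,0,0],
    [0.079,0.24,0.391,0,0.28,0,0],
    [0.079,0.24,0.391,0,0.28,0,0],
    [0.079,0.24,0.391,0,0.28,0,0],
    [0.079,0.24,0.391,0,0.28,0,0]
  ]
}}

```text
clock: 9.3
eef_pos: [499.8, 221.3, 186.4]
orientation: [3.141, 0.002, 3.141]
force: [-0.9, 0.3, -2.4]
gripper_width: 10.8
```

Run:
```python
from h import *
for i in range(3):
    st=read_state(); print(st["clock"],st["eef_pos"].round(1),st["orientation"].round(4),st["force"].round(1))
```

```text
9.3 [499.8 221.3 186.4] [3.1411e+00 2.0000e-03 3.1414e+00] [-0.9  0.3 -2.4]
9.3 [499.8 221.3 186.4] [3.1411e+00 2.0000e-03 3.1414e+00] [-0.9  0.3 -2.4]
9.3 [499.8 221.3 186.4] [3.1411e+00 2.0000e-03 3.1414e+00] [-0.9  0.3 -2.4]
```

Emit:
{"method": "move_arm", "body": {
  "moves": [
    [0,-0.003,0.03,0,0,0,0],
    [0,-0.003,0.057,0,0,0,0],
    [-0.03,-0.003,0.057,0,0,0,0],
    [-0.08,-0.003,0.057,0,0,0,0],
    [-0.133,-0.003,0.057,0,0,0,0],
    [-0.133,-0.003,0.057,0,0,0,0],
    [-0.133,-0.003,0.057,0,0,0,0],
    [-0.133,-0.003,0.057,0,0,0,0]
  ]
}}

```text
clock: 10.3
eef_pos: [539.0, 220.3, 167.9]
orientation: [-3.141, -0.001, 3.141]
force: [0.4, -0.6, -3.4]
gripper_width: 11.0
```

Emit:
{"method": "move_arm", "body": {
  "moves": [
    [-0.006,0,0,0,0,0,0],
    [-0.012,0,0,0,0,0,0],
    [-0.018,0,0,0,0,0,0],
    [-0.024,0,0,0,0,0,0],
    [-0.03,0,0,0,0,0,0],
    [-0.036,0,0,0,0,0,0],
    [-0.038,0,0,0,0,0,0],
    [-0.038,0,0,0,0,0,0]
  ]
}}

```text
clock: 11.3
eef_pos: [551.1, 220.4, 168.0]
orientation: [-3.142, -0.0, 3.141]
force: [-0.8, -0.7, -2.4]
gripper_width: 11.0
```

Emit:
{"method": "move_arm", "body": {
  "moves": [
    [-0.004,0,0,0,0,0,0],
    [-0.008,0,0,0,0,0,0],
    [-0.012,0,0,0,0,0,0],
    [-0.016,0,0,0,0,0,0],
    [-0.02,0,0,0,0,0,0],
    [-0.024,0,0,0,0,0,0],
    [-0.028,0,0,0,0,0,0],
    [-0.028,0,0,0,0,0,0]
  ]
}}

```text
clock: 12.3
eef_pos: [559.6, 220.4, 168.1]
orientation: [-3.142, 0.0, 3.141]
force: [-0.6, -0.1, -2.6]
gripper_width: 10.8
```

Emit:
{"method": "move_arm", "body": {
  "moves": [
    [-0.003,0,0,0,0,0,0],
    [-0.006,0,0,0,0,0,0],
    [-0.009,0,0,0,0,0,0],
    [-0.011,0,0,0,0,0,0],
    [-0.013,0,0,0,0,0,0],
    [-0.015,0,0,0,0,0,0],
    [-0.015,0,0,0,0,0,0],
    [-0.015,0,0,0,0,0,0]
  ]
}}

```text
clock: 13.3
eef_pos: [563.3, 220.4, 167.9]
orientation: [-3.141, -0.001, 3.141]
force: [-3.7, 0.5, -0.8]
gripper_width: 11.1
```

Emit:
{"method": "move_arm", "body": {
  "moves": [
    [0.002,0,0.005,0,0,0,0],
    [0.002,0,0.012,0,0,0,0],
    [0.002,0,0.02,0,0,0,0],
    [0.002,0,0.027,0,0,0,0],
    [0.002,0,0.034,0,0,0,0],
    [0.002,0,0.039,0,0,0,0],
    [0.002,0,0.04,0,0,0,0],
    [0.002,0,0.04,0,0,0,0]
  ]
}}

```text
clock: 14.3
eef_pos: [563.3, 220.3, 156.0]
orientation: [-3.141, -0.0, 3.141]
force: [-3.1, 0.4, -2.5]
gripper_width: 11.1
```

Emit:
{"method": "move_arm", "body": {
  "moves": [
    [0,0,0.003,0,0,0,0],
    [0,0,0.006,0,0,0,0],
    [0,0,0.006,0,0,0,0],
    [0,0,0.006,0,0,0,0],
    [0,0,0.006,0,0,0,0],
    [0,0,0.006,0,0,0,0],
    [0,0,0.006,0,0,0,0],
    [0,0,0.006,0,0,0,0]
  ]
}}

```text
clock: 15.3
eef_pos: [563.1, 220.5, 155.0]
orientation: [3.142, -0.0, 3.141]
force: [-5.5, -0.9, 5.4]
gripper_width: 11.0
```

Emit:
{"method": "move_arm", "body": {
  "moves": [
    [0,0,0,0,0,0,0.5],
    [0,0,0,0,0,0,0.5],
    [0,0,0,0,0,0,0.5],
    [0,0,0,0,0,0,0.5],
    [0,0,-0.05,0,0,0,0.5],
    [0,0,-0.1,0,0,0,0.5],
    [0,0,-0.16,0,0,0,0.5],
    [0,0,-0.16,0,0,0,0.5]
  ]
}}

```text
clock: 16.3
eef_pos: [565.0, 220.8, 204.9]
orientation: [3.14, 0.005, 3.141]
force: [1.0, 0.1, -0.3]
gripper_width: 42.4
```

Emit:
{"method": "move_arm", "body": {
  "moves": [
    [0,0,0,0,0,0,0],
    [0,0,0,0,0,0,0],
    [0,0,0,0,0,0,0],
    [-0.04,0,0,0,0,0,0],
    [-0.077,0,0,0,0,0,0],
    [-0.077,0,0,0,0,0,0],
    [-0.077,0,0,0,0,0,0],
    [-0.077,0,0,0,0,0,0]
  ]
}}

```text
clock: 17.3
eef_pos: [586.1, 220.3, 202.2]
orientation: [-3.141, -0.001, 3.141]
force: [-0.5, 0.4, 0.7]
gripper_width: 0.3
```

Emit:
{"method": "move_arm", "body": {
  "moves": [
    [0,0,0.03,0,0,0,0],
    [0,0,0.055,0,0,0,0],
    [0,0,0.064,0,0,0,0],
    [0,0,0.068,0,0,0,0],
    [0,0,0.072,0,0,0,0],
    [0,0,0.076,0,0,0,0],
    [0,0,0.08,0,0,0,0],
    [0,0,0.08,0,0,0,0]
  ]
}}

```text
clock: 18.3
eef_pos: [586.7, 220.7, 179.6]
orientation: [3.141, 0.001, 3.141]
force: [-1.8, -0.6, 6.3]
gripper_width: -0.1
```

Emit:
{"method": "move_arm", "body": {
  "moves": [
    [0,0,0.004,0,0,0,0],
    [0,0,0.008,0,0,0,0],
    [0,0,0.011,0,0,0,0],
    [0,0,0.014,0,0,0,0],
    [0,0,0.016,0,0,0,0],
    [0,0,0.016,0,0,0,0],
    [0,0,0.016,0,0,0,0],
    [0,0,0.016,0,0,0,0]
  ]
}}

```text
clock: 19.3
eef_pos: [587.0, 220.8, 175.2]
orientation: [3.141, 0.002, 3.141]
force: [-3.3, 1.0, 8.5]
gripper_width: -0.1
```

Emit:
{"method": "move_arm", "body": {
  "moves": [
    [0,0,0.003,0,0,0,0],
    [0,0,0.006,0,0,0,0],
    [0,0,0.008,0,0,0,0],
    [0,0,0.01,0,0,0,0],
    [0,0,0.01,0,0,0,0],
    [0,0,0.01,0,0,0,0],
    [0,0,0.01,0,0,0,0],
    [0,0,0.01,0,0,0,0]
  ]
}}

```text
clock: 20.3
eef_pos: [587.1, 220.9, 174.8]
orientation: [3.14, 0.003, 3.142]
force: [-8.5, -1.0, 26.9]
gripper_width: 0.0
```

Bracket A stopped hard at 27 N, so it should be home. Next, bracket B.

Emit:
{"method": "move_arm", "body": {
  "moves": [
    [0,0,-0.05,0,0,0,0],
    [0,0,-0.2,0,0,0,0],
    [0.1,0,-0.3,0,0,0,0],
    [0.25,-0.1,-0.42,0,0,0,0],
    [0.39,-0.2,-0.42,0,0,0,1],
    [0.39,-0.3,-0.42,0,0,0,1],
    [0.39,-0.3,-0.42,0,0,0,1],
    [0.39,-0.3,-0.42,0,0,0,1]
  ]
}}

```text
clock: 21.3
eef_pos: [470.0, 130.8, 296.7]
orientation: [3.141, 0.001, 3.141]
force: [0.2, 0.8, 0.2]
gripper_width: 72.7
```

Emit:
{"method": "move_arm", "body": {
  "moves": [
    [0,-0.2,0,0,-0.1,0,1],
    [0,-0.4,0,0,-0.2,0,1],
    [0,-0.6,0,0,-0.28,0,1],
    [0,-0.8,0,0,-0.28,0,1],
    [0,-0.95,0,0,-0.28,0,1],
    [0,-0.95,0,0,-0.28,0,1],
    [0,-0.95,0,0,-0.28,0,1],
    [0,-0.95,0,0,-0.28,0,1]
  ]
}}

```text
clock: 22.3
eef_pos: [469.4, -152.8, 296.1]
orientation: [3.141, 0.439, -3.14]
force: [-0.0, 0.9, 0.6]
gripper_width: 85.6
```

```bash
python3 -c "
from look import *
look('w5',120,390,60,300,2.5,(('upright1',0),('upright1_seat',125),('pin1_top',219),('bracket1',0),('bracket1_back',40)))
im=grab_frame('scene');cv2.imwrite('pics/s5.png',cv2.resize(im[130:310,200:380,::-1],None,fx=3.3,fy=3.3,interpolation=cv2.INTER_CUBIC))"
```

```text
22.3 [ 469.4 -152.8  296.1] [ 3.141  0.439 -3.14 ] [-0.   0.9  0.6] 85.6
upright1 0.96 238.0 170.6 [ 638.3 -181.7    0. ]
upright1 0.73 473.6 158.9 [611.8 225.2   0. ]
upright1 0.69 345.1 166.5 [628.7   7.6   0. ]
upright1_seat 0.68 371.5 215.6 [619.7  12.  125. ]
upright1_seat 0.29 105.1 60.3 [ 417.1 -285.   125. ]
bracket1 0.82 279.7 70.6 [ 467.4 -118.8    0. ]
bracket1_back 0.22 392.3 281.1 [955.  192.7  40. ]
```

View pics/w5b.png

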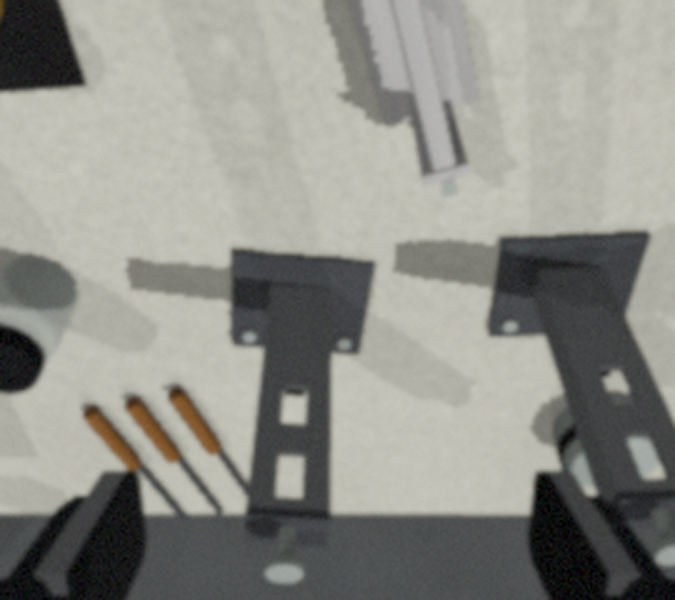

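Run:
```python
from look import *
C=pickle.load(open("w5.pkl","rb")); g=lambda L:[(120+u/2.5-.3,60+v/2.5-.3) for u,v in L]
m=[(0,-7,131),(0,7,131),(0,-7,181),(0,7,181),(0,-22,193),(0,22,193),(12,0,219)]
q=g([(279,425),(308,425),(275,497),(304,497),(247,513),(329,515),(284,573)])
print(fitpose([(C,m,q)],(640,-177,-.08))); print(fitpose([(C,m,q)],(640,-177,-.08,0),True))
mB=np.array([(50,-12,80),(50,12,80),(44,-6,80),(44,6,80)],float)
qB=g([(421,181),(467,166),(430,172),(455,165)])
R=Ro.from_euler("z",.316).as_matrix()
print("pred",((pix(C,mB@R.T+[466.5,-113.1,0])-[119.7,59.7])*2.5).round())
b=[onz(C,120+u/2.5-.3,60+v/2.5-.3,0).round() for u,v in((232,250),(373,262))];print(b,np.arctan2(-(b[1]-b[0])[0],(b[1]-b[0])[1]))
w=camera_info("wrist")
C1=cam("wrist",dict(eef_pos=np.array([429.1,-18.6,291.7]),orientation=np.array([3.141,-.001,-3.139])))
h=lambda L:[(150+u/4-.375,130+v/4-.375) for u,v in L]
print(fitpose([(C1,[(-50,28,6),(-42,-6,80),(-42,6,80),(50,-12,80),(50,12,80)],h([(204,78),(78,170),(115,158),(166,407),(229,390)])),(C,mB,qB)],(466,-113,.31)))
```

```text
(array([ 6.41217083e+02, -1.77458634e+02, -6.73838637e-02]), array([[ 0.93562932, -1.34651177],
       [-0.95189753, -0.91445361],
       [ 0.292751  , -0.46141634],
       [-0.59417536, -0.04313682],
       [-0.93428446,  0.74988277],
       [ 0.78928255,  1.24686886],
       [ 0.29910917,  1.12601769]]))
(array([ 6.53468215e+02, -1.78472877e+02, -5.76249556e-02, -8.18448119e+00]), array([[ 1.0171095 , -0.30567407],
       [-1.21493498,  0.05102794],
       [ 0.47057098, -0.48643743],
       [-0.83463232, -0.14105911],
       [-0.24668266,  0.47694074],
       [ 0.09555261,  0.74830872],
       [ 0.42846531, -0.25095513]]))
pred [[424. 187.]
 [471. 174.]
 [433. 174.]
 [457. 167.]]
[array([ 615., -225.,    0.]), array([ 625., -127.,    0.])] -0.10168885176307704
(array([ 4.64683347e+02, -1.12617784e+02,  2.91953754e-01]), array([[ 0.90970301, -0.6179959 ],
       [-0.62191963, -1.82139945],
       [-1.25969304, -1.40370659],
       [-1.63280211,  1.55852288],
       [-1.29291665,  1.37566422],
       [ 0.55406518,  1.33124396],
       [ 1.16379342,  2.45000476],
       [ 0.74234129, -0.395649  ],
       [ 0.35421159, -0.09462984]]))
```

View pics/s5.png

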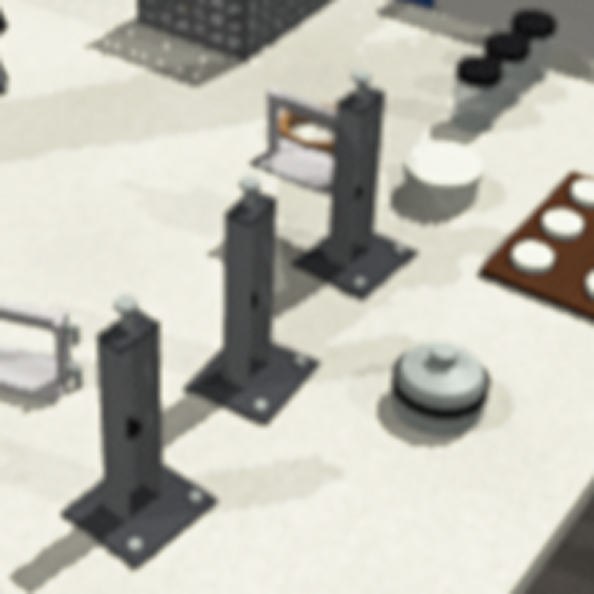

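Emit:
{"method": "move_arm", "body": {
  "moves": [
    [0.05,0.05,0.1,0,0.1,0,1],
    [0.1,0.1,0.2,0,0.2,0,1],
    [0.15,0.138,0.3,0,0.28,0,1],
    [0.203,0.138,0.442,0,0.28,0,1],
    [0.203,0.138,0.442,0,0.28,0,1],
    [0.203,0.138,0.442,0,0.28,0,1],
    [0.203,0.138,0.442,0,0.28,0,1],
    [0.203,0.138,0.442,0,0.28,0,1]
  ]
}}

```text
clock: 23.65
eef_pos: [471.3, -113.7, 152.1]
orientation: [-3.14, 0.003, 3.141]
force: [0.3, 0.4, -0.6]
gripper_width: 85.0
```

Emit:
{"method": "move_arm", "body": {
  "moves": [
    [0,0,0,0,0,-0.1,1],
    [0,0,0,0,0,-0.19,1],
    [0,0,0,0,0,-0.19,1],
    [0,0,0.05,0,0,-0.19,1],
    [0,0,0.05,0,0,-0.19,1],
    [0,0,0.05,0,0,-0.19,1],
    [0,0,0.05,0,0,-0.19,1],
    [0,0,0.05,0,0,-0.19,1]
  ]
}}

```text
clock: 24.65
eef_pos: [470.9, -113.3, 135.7]
orientation: [-3.141, 0.0, -2.844]
force: [-0.6, 0.1, 0.0]
gripper_width: 85.4
```

Run:
```python
from look import *
C=look('w6',130,390,100,384,2.1,(('bracket1',0),))
m=[]
R=Ro.from_euler("z",.30).as_matrix()
print(((pix(C,np.array([(-50,-28,6),(-50,28,6),(-42,-6,80),(-42,6,80.)])@R.T+[466,-113,0])-[130,100])*2.1).round())
```

```text
24.65 [ 470.9 -113.3  135.7] [-3.141  0.    -2.844] [-0.6  0.1  0. ] 85.4
bracket1 0.81 257.1 186.4 [ 466.8 -112.1    0. ]
[[204.  77.]
 [328.  77.]
 [249. 125.]
 [285. 125.]]
```

View pics/w6b.png

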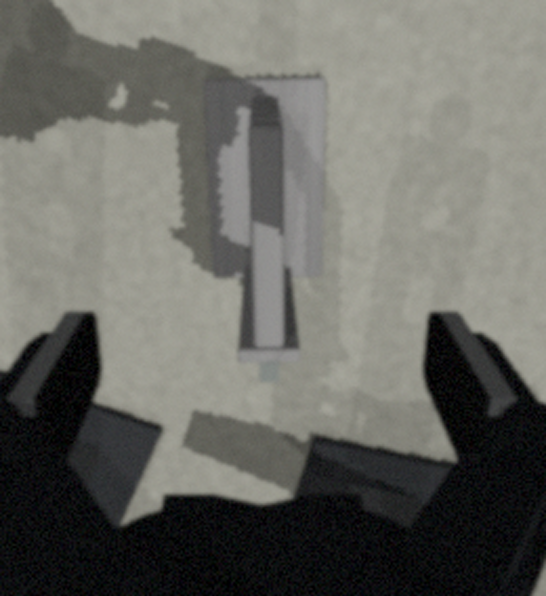

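The prediction matches the picture (plate edge at row 77, bar at column 267). I'll descend and grip.

Emit:
{"method": "move_arm", "body": {
  "moves": [
    [0,0,0.1,0,0,0,1],
    [0,0,0.2,0,0,0,1],
    [0,0,0.233,0,0,0,1],
    [0,0,0.233,0,0,0,0],
    [0,0,0.233,0,0,0,0],
    [0,0,0.233,0,0,0,0],
    [0,0,0.233,0,0,0,0],
    [0,0,0.233,0,0,0,0]
  ],
  "grip_force": 60
}}

```text
clock: 25.75
eef_pos: [470.9, -113.2, 66.1]
orientation: [-3.141, 0.001, -2.844]
force: [0.1, 1.2, 4.1]
gripper_width: 10.9
```

Emit:
{"method": "move_arm", "body": {
  "moves": [
    [0,0,0,0,0,0,0],
    [0,0,0,0,0,0,0],
    [0,0,0,0,0,0,0],
    [0,0,-0.05,0,0,0,0],
    [0,0,-0.2,0,0,0,0],
    [0,0,-0.34,0,0,0.1,0],
    [0,0,-0.34,0,0,0.2,0],
    [0,0,-0.34,0,0,0.242,0]
  ]
}}

```text
clock: 26.75
eef_pos: [470.9, -113.4, 169.1]
orientation: [-3.141, 0.002, 3.057]
force: [-1.4, 1.7, -3.1]
gripper_width: 10.7
```

Run:
```python
from look import *
C=look('w7',130,390,100,384,2.1,())
st=read_state(); R=Ro.from_euler("xyz",st["orientation"])
a=-.08; u=np.array([np.cos(a),np.sin(a),0]); F=np.array([643,-177.8,0])
for off in(110,70,45):
    T=F-u*off; T[2]=169; print(off,T.round(1),(R.inv().apply(T-st["eef_pos"])/300).round(4))
print("yaw err (tool share)", -((a+np.pi-st["orientation"][2]+np.pi)%(2*np.pi)-np.pi)/(np.pi/2))
```

```text
26.75 [ 470.9 -113.4  169.1] [-3.141e+00  2.000e-03  3.057e+00] [-1.4  1.7 -3.1] 10.7
110 [ 533.4 -169.   169. ] [-0.2245 -0.167  -0.0008]
70 [ 573.2 -172.2  169. ] [-0.3578 -0.1661 -0.0008]
45 [ 598.1 -174.2  169. ] [-0.4411 -0.1655 -0.0007]
yaw err (tool share) -0.004308065425864624
```

Emit:
{"method": "move_arm", "body": {
  "moves": [
    [-0.1,-0.08,0,0,0,0,0],
    [-0.2,-0.166,0,0,0,0,0],
    [-0.25,-0.166,0,0,0,0,0],
    [-0.3,-0.166,0,0,0,0,0],
    [-0.35,-0.166,0,0,0,0,0],
    [-0.35,-0.166,0,0,0,0,0],
    [-0.35,-0.166,0,0,0,0,0],
    [-0.35,-0.166,0,0,0,0,0]
  ]
}}

```text
clock: 27.8
eef_pos: [570.5, -171.1, 167.6]
orientation: [3.141, -0.001, 3.06]
force: [0.3, 0.2, -3.1]
gripper_width: 10.6
```

Run:
```python
from look import *
C=look('w8',130,390,100,384,2.1,())
st=read_state(); R=Ro.from_euler("xyz",st["orientation"])
a=-.08; u=np.array([np.cos(a),np.sin(a),0]); F=np.array([643,-177.8,0])
for off in(60,45):
    T=F-u*off; T[2]=169; print(off,T.round(1),(R.inv().apply(T-st["eef_pos"])/300).round(4))
```

```text
27.8 [ 570.5 -171.1  167.6] [ 3.141e+00 -1.000e-03  3.060e+00] [ 0.3  0.2 -3.1] 10.6
60 [ 583.2 -173.   169. ] [-0.0421 -0.0026 -0.0045]
45 [ 598.1 -174.2  169. ] [-0.0921 -0.0025 -0.0045]
```

Emit:
{"method": "move_arm", "body": {
  "moves": [
    [-0.01,-0.002,-0.003,0,0,0,0],
    [-0.02,-0.002,-0.003,0,0,0,0],
    [-0.03,-0.002,-0.003,0,0,0,0],
    [-0.04,-0.002,-0.003,0,0,0,0],
    [-0.05,-0.002,-0.003,0,0,0,0],
    [-0.06,-0.002,-0.003,0,0,0,0],
    [-0.06,-0.002,-0.003,0,0,0,0],
    [-0.06,-0.002,-0.003,0,0,0,0]
  ]
}}

```text
clock: 28.85
eef_pos: [589.1, -173.5, 168.6]
orientation: [-3.142, -0.0, 3.06]
force: [0.5, 0.5, -2.6]
gripper_width: 10.9
```

Emit:
{"method": "move_arm", "body": {
  "moves": [
    [-0.004,0,0,0,0,0,0],
    [-0.008,0,0,0,0,0,0],
    [-0.012,0,0,0,0,0,0],
    [-0.016,0,0,0,0,0,0],
    [-0.02,0,0,0,0,0,0],
    [-0.02,0,0,0,0,0,0],
    [-0.02,0,0,0,0,0,0],
    [-0.02,0,0,0,0,0,0]
  ]
}}

```text
clock: 29.85
eef_pos: [595.1, -174.0, 168.6]
orientation: [-3.142, -0.0, 3.06]
force: [-0.2, 0.7, -2.5]
gripper_width: 10.5
```

Emit:
{"method": "move_arm", "body": {
  "moves": [
    [-0.003,0,0,0,0,0,0],
    [-0.006,0,0,0,0,0,0],
    [-0.009,0,0,0,0,0,0],
    [-0.011,0,0,0,0,0,0],
    [-0.013,0,0,0,0,0,0],
    [-0.015,0,0,0,0,0,0],
    [-0.015,0,0,0,0,0,0],
    [-0.015,0,0,0,0,0,0]
  ]
}}

```text
clock: 30.85
eef_pos: [596.3, -173.9, 168.2]
orientation: [3.141, -0.007, 3.06]
force: [-9.9, 0.8, 4.2]
gripper_width: 11.2
```

Emit:
{"method": "move_arm", "body": {
  "moves": [
    [0.003,0,0.005,0,0,0,0],
    [0.003,0,0.012,0,0,0,0],
    [0.003,0,0.02,0,0,0,0],
    [0.003,0,0.027,0,0,0,0],
    [0.003,0,0.034,0,0,0,0],
    [0.003,0,0.039,0,0,0,0],
    [0.003,0,0.042,0,0,0,0],
    [0.003,0,0.042,0,0,0,0]
  ]
}}

```text
clock: 31.85
eef_pos: [596.3, -173.8, 156.5]
orientation: [3.141, -0.005, 3.06]
force: [-9.9, 0.8, 8.6]
gripper_width: 10.6
```

Emit:
{"method": "move_arm", "body": {
  "moves": [
    [0,0,0.003,0,0,0,0],
    [0,0,0.006,0,0,0,0],
    [0,0,0.006,0,0,0,0],
    [0,0,0.006,0,0,0,0],
    [0,0,0.006,0,0,0,0],
    [0,0,0.006,0,0,0,0],
    [0,0,0.006,0,0,0,0],
    [0,0,0.006,0,0,0,0]
  ]
}}

```text
clock: 32.85
eef_pos: [596.3, -173.8, 154.9]
orientation: [3.141, -0.005, 3.06]
force: [-10.5, 1.6, 10.3]
gripper_width: 10.8
```

Emit:
{"method": "move_arm", "body": {
  "moves": [
    [0.005,0,0,0,0,0,0],
    [0.01,0,0,0,0,0,0],
    [0.014,0,0,0,0,0,0],
    [0.017,0,0,0,0,0,0],
    [0.017,0,0,0,0,0,0],
    [0.017,0,0,0,0,0,0],
    [0.017,0,0,0,0,0,0],
    [0.017,0,0,0,0,0,0]
  ]
}}

```text
clock: 33.85
eef_pos: [594.0, -174.1, 154.3]
orientation: [-3.141, 0.001, 3.06]
force: [1.8, -1.0, 0.9]
gripper_width: 10.9
```

```bash
python3 -c "
from h import *
im=grab_frame('scene');cv2.imwrite('pics/s9.png',cv2.resize(im[190:310,170:300,::-1],None,fx=4.5,fy=4.5,interpolation=cv2.INTER_CUBIC))"
```

```text
(no output)
```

View pics/s9.png

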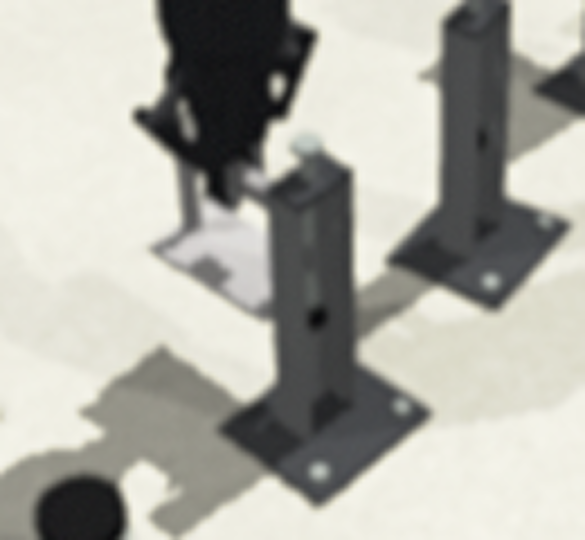

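Emit:
{"method": "move_arm", "body": {
  "moves": [
    [0.003,0,0,0,0,0,0],
    [0.006,0,0,0,0,0,0],
    [0.009,0,0,0,0,0,0],
    [0.01,0,0,0,0,0,0],
    [0.01,0,0,0,0,0,0],
    [0.01,0,0,0,0,0,0],
    [0.01,0,0,0,0,0,0],
    [0.01,0,0,0,0,0,0]
  ]
}}

```text
clock: 34.9
eef_pos: [593.3, -174.0, 154.5]
orientation: [-3.141, 0.005, 3.06]
force: [8.9, -1.2, -3.2]
gripper_width: 10.9
```

The pull-back met 8.9 N of resistance, so the claws are hooked. I'll ease forward, release and press near the spine.

Emit:
{"method": "move_arm", "body": {
  "moves": [
    [-0.009,0,0,0,0,0,0],
    [-0.009,0,0,0,0,0,0],
    [-0.009,0,0,0,0,0,0.5],
    [-0.009,0,0,0,0,0,0.5],
    [-0.009,0,0,0,0,0,0.5],
    [-0.009,0,-0.06,0,0,0,0.5],
    [-0.009,0,-0.12,0,0,0,0.5],
    [-0.009,0,-0.16,0,0,0,0.5]
  ]
}}

```text
clock: 35.9
eef_pos: [594.2, -174.2, 204.5]
orientation: [-3.141, 0.003, 3.06]
force: [-0.8, 0.7, 0.1]
gripper_width: 42.6
```

Emit:
{"method": "move_arm", "body": {
  "moves": [
    [0,0,0,0,0,0,0],
    [0,0,0,0,0,0,0],
    [0,0,0,0,0,0,0],
    [-0.04,0,0,0,0,0,0],
    [-0.077,0,0,0,0,0,0],
    [-0.077,0,0,0,0,0,0],
    [-0.077,0,0,0,0,0,0],
    [-0.077,0,0,0,0,0,0]
  ]
}}

```text
clock: 36.9
eef_pos: [616.1, -175.6, 202.1]
orientation: [-3.142, -0.001, 3.06]
force: [1.3, -0.1, 0.0]
gripper_width: 0.2
```

Emit:
{"method": "move_arm", "body": {
  "moves": [
    [0,0,0.03,0,0,0,0],
    [0,0,0.055,0,0,0,0],
    [0,0,0.064,0,0,0,0],
    [0,0,0.068,0,0,0,0],
    [0,0,0.072,0,0,0,0],
    [0,0,0.076,0,0,0,0],
    [0,0,0.08,0,0,0,0],
    [0,0,0.08,0,0,0,0]
  ]
}}

```text
clock: 37.9
eef_pos: [616.6, -175.8, 178.7]
orientation: [-3.141, 0.001, 3.06]
force: [-1.3, 1.2, 2.2]
gripper_width: 0.1
```

Emit:
{"method": "move_arm", "body": {
  "moves": [
    [0,0,0.004,0,0,0,0],
    [0,0,0.008,0,0,0,0],
    [0,0,0.011,0,0,0,0],
    [0,0,0.014,0,0,0,0],
    [0,0,0.016,0,0,0,0],
    [0,0,0.016,0,0,0,0],
    [0,0,0.016,0,0,0,0],
    [0,0,0.016,0,0,0,0]
  ]
}}

```text
clock: 38.9
eef_pos: [616.8, -176.0, 175.0]
orientation: [-3.141, 0.001, 3.06]
force: [-3.4, 0.8, 9.6]
gripper_width: -0.3
```

Emit:
{"method": "move_arm", "body": {
  "moves": [
    [0,0,0.003,0,0,0,0],
    [0,0,0.006,0,0,0,0],
    [0,0,0.008,0,0,0,0],
    [0,0,0.01,0,0,0,0],
    [0,0,0.01,0,0,0,0],
    [0,0,0.01,0,0,0,0],
    [0,0,0.01,0,0,0,0],
    [0,0,0.01,0,0,0,0]
  ]
}}

```text
clock: 39.9
eef_pos: [616.8, -176.2, 174.6]
orientation: [-3.14, 0.003, 3.06]
force: [-8.8, 2.7, 26.9]
gripper_width: -0.4
```

Both brackets show the same hard stop (27 N, TCP z about 174.7). Now the mallet.

Emit:
{"method": "move_arm", "body": {
  "moves": [
    [0,0,-0.1,0,0,0,0],
    [0,0,-0.25,0,0,0,0],
    [0.15,-0.1,-0.25,0,0,0,0],
    [0.3,-0.25,-0.25,0,0,0,1],
    [0.45,-0.4,-0.2,0,0,0,1],
    [0.61,-0.585,-0.15,0,0,0,1],
    [0.61,-0.585,-0.15,0,0,0,1],
    [0.61,-0.585,-0.15,0,0,0,1]
  ]
}}

```text
clock: 40.9
eef_pos: [419.3, -336.1, 215.3]
orientation: [3.141, 0.0, 3.057]
force: [0.5, 0.2, 0.4]
gripper_width: 85.2
```

Run:
```python
from look import *
C=look('w10',100,420,40,300,2.3,(('mallet',5),('pad',0)))
```

```text
40.9 [ 419.3 -336.1  215.3] [3.141 0.    3.057] [0.5 0.2 0.4] 85.2
mallet 0.57 248.2 192.4 [ 445.3 -346.8    5. ]
pad 0.97 249.2 198.8 [ 456.1 -346.6    0. ]
```

View pics/w10b.png

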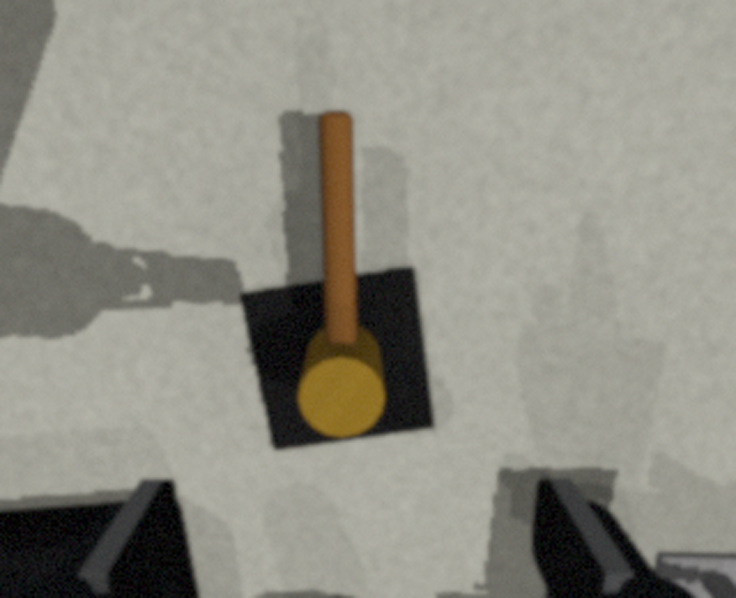

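Run:
```python
from look import *
C=pickle.load(open("w10.pkl","rb")); o=lambda u,v,z:onz(C,100+u/2.3-.3,40+v/2.3-.3,z)
e,h,t=o(336,114,48),o(341,343,48),o(341,398,71)
print(e.round(1),h.round(1),t.round(1),np.linalg.norm(t-e),[np.arctan2(*(q-e)[[1,0]]) for q in(h,t)])
p=np.array([o(u,v,5) for u,v in((242,294),(414,268),(432,428),(275,448))]);print(p.round(1),p.mean(0).round(1),np.linalg.norm(p[1]-p[0]),np.linalg.norm(p[2]-p[1]))
d=t-e;yaw=np.arctan2(d[1],d[0]); 
g=t-55*np.array([np.cos(yaw),np.sin(yaw),0]); g[2]=30
st=read_state();R=Ro.from_euler("xyz",st["orientation"])
print(yaw,g.round(1),(R.inv().apply(g-st["eef_pos"])/300).round(4),"yaw share",-((yaw+np.pi-st["orientation"][2]+np.pi)%(2*np.pi)-np.pi)/(np.pi/2))
```

```text
[ 320.5 -337.1   48. ] [ 427.5 -344.6   48. ] [ 447.9 -345.9   71. ] 129.78364646588668 [np.float64(-0.06999118411553219), np.float64(-0.0693807273380343)]
[[ 407.1 -399.4    5. ]
 [ 400.6 -302.5    5. ]
 [ 498.3 -296.9    5. ]
 [ 503.6 -392.9    5. ]] [ 452.4 -347.9    5. ] 97.14723719360161 97.88527995037724
-0.0693807273380343 [ 393.1 -342.1   30. ] [ 0.0915 -0.0311  0.6191] yaw share -0.007242700782630414
```

Emit:
{"method": "move_arm", "body": {
  "moves": [
    [0.0915,-0.031,0.15,0,0,-0.007,1],
    [0.0915,-0.031,0.3,0,0,-0.007,1],
    [0.0915,-0.031,0.45,0,0,-0.007,1],
    [0.0915,-0.031,0.55,0,0,-0.007,1],
    [0.0915,-0.031,0.617,0,0,-0.007,1],
    [0.0915,-0.031,0.617,0,0,-0.007,1],
    [0.0915,-0.031,0.617,0,0,-0.007,0],
    [0.0915,-0.031,0.617,0,0,-0.007,0]
  ],
  "grip_force": 80
}}

```text
clock: 42.05
eef_pos: [392.5, -343.2, 31.4]
orientation: [-3.14, 0.002, 3.071]
force: [0.3, 0.1, 0.4]
gripper_width: 51.4
```

Emit:
{"method": "move_arm", "body": {
  "moves": [
    [0,0,0,0,0,0,0],
    [0,0,0,0,0,0,0],
    [0,0,0,0,0,0,0],
    [0,0,0,0,0,0,0],
    [0,0,0,0,0,0,0],
    [0,0,0,0,0,0,0],
    [0,0,0,0,0,0,0],
    [0,0,-0.01,0,0,0,0]
  ]
}}

```text
clock: 43.05
eef_pos: [391.2, -342.5, 33.3]
orientation: [3.141, -0.001, 3.071]
force: [-0.4, -0.1, -2.1]
gripper_width: 14.7
```

Emit:
{"method": "move_arm", "body": {
  "moves": [
    [0,0,-0.05,0,0,0,0],
    [0,0,-0.15,0,0,0,0],
    [0,0,-0.3,0,0,0,0],
    [0,0,-0.45,0,0,0,0],
    [0,0,-0.6,0,0,0,0],
    [0,0,-0.75,0,0,0,0],
    [0,0,-0.83,0,0,0,0],
    [0,0,-0.83,0,0,0,0]
  ],
  "grip_force": 100
}}

```text
clock: 44.05
eef_pos: [392.1, -343.4, 284.7]
orientation: [-3.138, 0.003, 3.071]
force: [-0.6, -0.9, -4.1]
gripper_width: 14.6
```

Emit:
{"method": "move_arm", "body": {
  "moves": [
    [-0.09,0.08,0,0,0,0,0],
    [-0.18,0.17,0,0,0,0,0],
    [-0.28,0.26,0,0,0,0,0],
    [-0.38,0.36,0,0,0,0,0],
    [-0.48,0.45,0,0,0,0,0],
    [-0.58,0.55,0,0,0,0,0],
    [-0.645,0.607,0,0,0,0,0],
    [-0.645,0.607,0,0,0,0,0]
  ]
}}

```text
clock: 45.05
eef_pos: [597.9, -173.6, 280.8]
orientation: [3.141, -0.002, 3.073]
force: [-0.5, -0.6, -3.0]
gripper_width: 14.2
```

Run:
```python
from look import *
C=look('w11',100,420,40,384,1.7,())
im=grab_frame('scene');cv2.imwrite('pics/s11.png',cv2.resize(im[150:310,170:350,::-1],None,fx=3.6,fy=3.6,interpolation=cv2.INTER_CUBIC))
st=read_state();print(st["wrist_torque"].round(2),st["gripper_width"])
```

```text
45.05 [ 597.9 -173.6  280.8] [ 3.141e+00 -2.000e-03  3.073e+00] [-0.5 -0.6 -3. ] 14.2
[ 0.01  0.17 -0.03] 14.237057925271246
```

View pics/s11.png

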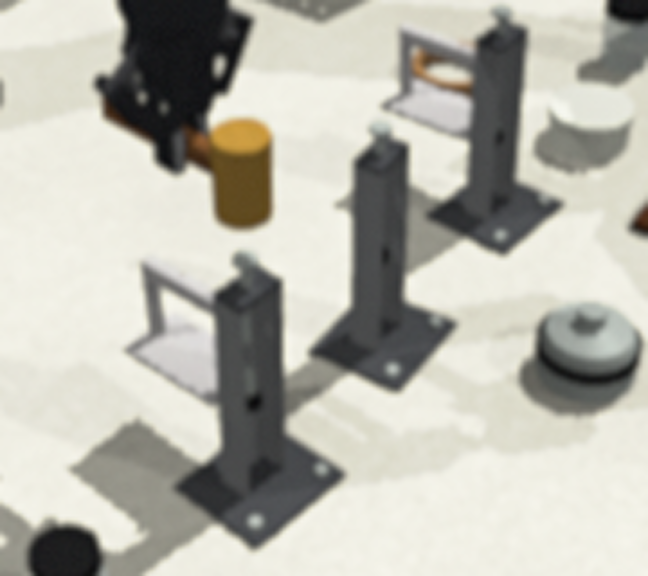

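The mallet hangs upright with its head (243,218) right above pin 3 (247,260). Now I'll drive the pin down.

Emit:
{"method": "move_arm", "body": {
  "moves": [
    [0,0,0.03,0,0,0,0],
    [0,0,0.06,0,0,0,0],
    [0,0,0.09,0,0,0,0],
    [0,0,0.11,0,0,0,0],
    [0,0,0.13,0,0,0,0],
    [0,0,0.15,0,0,0,0],
    [0,0,0.16,0,0,0,0],
    [0,0,0.16,0,0,0,0]
  ]
}}

```text
clock: 46.15
eef_pos: [597.5, -174.8, 234.3]
orientation: [-3.141, 0.0, 3.071]
force: [-0.5, -0.4, -0.8]
gripper_width: 14.3
```

Emit:
{"method": "move_arm", "body": {
  "moves": [
    [0,0,0.006,0,0,0,0],
    [0,0,0.012,0,0,0,0],
    [0,0,0.018,0,0,0,0],
    [0,0,0.024,0,0,0,0],
    [0,0,0.028,0,0,0,0],
    [0,0,0.028,0,0,0,0],
    [0,0,0.028,0,0,0,0],
    [0,0,0.028,0,0,0,0]
  ]
}}

```text
clock: 47.15
eef_pos: [597.6, -174.8, 225.8]
orientation: [-3.141, 0.0, 3.071]
force: [-1.4, -0.4, 2.0]
gripper_width: 14.3
```

Emit:
{"method": "move_arm", "body": {
  "moves": [
    [0,0,0.004,0,0,0,0],
    [0,0,0.008,0,0,0,0],
    [0,0,0.012,0,0,0,0],
    [0,0,0.016,0,0,0,0],
    [0,0,0.016,0,0,0,0],
    [0,0,0.016,0,0,0,0],
    [0,0,0.016,0,0,0,0],
    [0,0,0.016,0,0,0,0]
  ]
}}

```text
clock: 48.15
eef_pos: [597.3, -174.9, 224.0]
orientation: [-3.141, 0.002, 3.071]
force: [-10.3, 1.6, 19.1]
gripper_width: 14.5
```

Emit:
{"method": "move_arm", "body": {
  "moves": [
    [0,0,-0.06,0,0,0,0],
    [0,0,-0.14,0,0,0,0],
    [0,0,-0.22,0,0,0,0],
    [0,0,-0.23,0,0,0,0],
    [0.03,0.12,-0.23,0,0,0,0],
    [0.05,0.24,-0.23,0,0,0,0],
    [0.08,0.36,-0.23,0,0,0,0],
    [0.1,0.48,-0.23,0,0,0,0]
  ]
}}

```text
clock: 49.15
eef_pos: [576.8, -27.7, 288.5]
orientation: [3.141, -0.002, 3.07]
force: [0.1, 0.4, -2.7]
gripper_width: 14.1
```

Emit:
{"method": "move_arm", "body": {
  "moves": [
    [0.02,0.13,0,0,0,0,0],
    [0.04,0.26,0,0,0,0,0],
    [0.06,0.39,0,0,0,0,0],
    [0.08,0.52,0,0,0,0,0],
    [0.09,0.65,0,0,0,0,0],
    [0.1,0.75,0,0,0,0,0],
    [0.105,0.839,0,0,0,0,0],
    [0.105,0.839,0,0,0,0,0]
  ]
}}

```text
clock: 50.15
eef_pos: [563.4, 226.2, 288.4]
orientation: [3.141, -0.002, 3.073]
force: [0.6, 0.1, -2.7]
gripper_width: 14.5
```

Run:
```python
from look import *
C=look('w12',100,420,40,384,1.7,())
im=grab_frame('scene');cv2.imwrite('pics/s12.png',cv2.resize(im[130:310,170:360,::-1],None,fx=3.3,fy=3.3,interpolation=cv2.INTER_CUBIC))
st=read_state();print(st["wrist_torque"].round(2),st["gripper_width"])
```

```text
50.15 [563.4 226.2 288.4] [ 3.141e+00 -2.000e-03  3.073e+00] [ 0.6  0.1 -2.7] 14.5
[-0.02  0.15 -0.02] 14.238082595669663
```

View pics/s12.png

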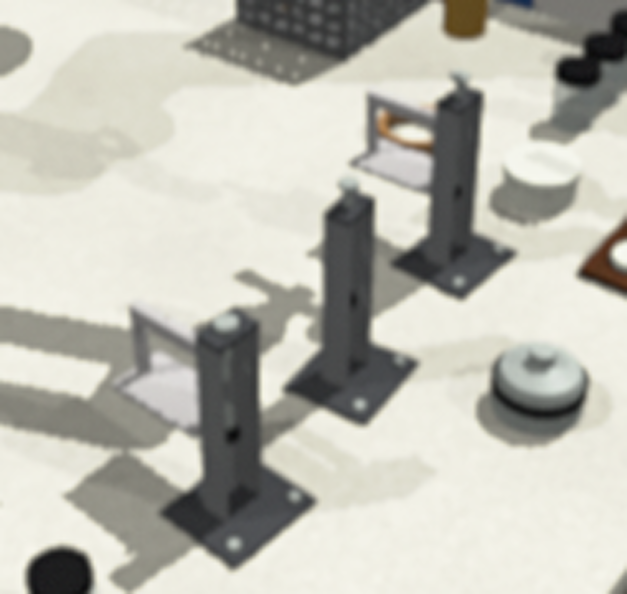

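Pin 3 sits flat on its cap and pins 1 and 2 are still up. The mallet is above pin 1, so I'll drive that one.

Emit:
{"method": "move_arm", "body": {
  "moves": [
    [0,-0.006,0.05,0,0,0,0],
    [0,-0.006,0.09,0,0,0,0],
    [0,-0.006,0.12,0,0,0,0],
    [0,-0.006,0.14,0,0,0,0],
    [0,-0.006,0.16,0,0,0,0],
    [0,-0.006,0.175,0,0,0,0],
    [0,-0.006,0.185,0,0,0,0],
    [0,-0.006,0.185,0,0,0,0]
  ]
}}

```text
clock: 51.25
eef_pos: [564.1, 222.5, 234.7]
orientation: [-3.141, 0.0, 3.071]
force: [-1.2, -1.8, 1.3]
gripper_width: 14.5
```

Emit:
{"method": "move_arm", "body": {
  "moves": [
    [0,0,0.006,0,0,0,0],
    [0,0,0.012,0,0,0,0],
    [0,0,0.018,0,0,0,0],
    [0,0,0.024,0,0,0,0],
    [0,0,0.03,0,0,0,0],
    [0,0,0.034,0,0,0,0],
    [0,0,0.034,0,0,0,0],
    [0,0,0.034,0,0,0,0]
  ]
}}

```text
clock: 52.25
eef_pos: [564.0, 222.5, 224.8]
orientation: [3.142, 0.0, 3.071]
force: [-4.0, -1.1, 7.1]
gripper_width: 14.5
```

Emit:
{"method": "move_arm", "body": {
  "moves": [
    [0,0,0.003,0,0,0,0],
    [0,0,0.006,0,0,0,0],
    [0,0,0.007,0,0,0,0],
    [0,0,0.007,0,0,0,0],
    [0,0,0.007,0,0,0,0],
    [0,0,0.007,0,0,0,0],
    [0,0,0.007,0,0,0,0],
    [0,0,0.007,0,0,0,0]
  ]
}}

```text
clock: 53.25
eef_pos: [563.9, 222.6, 224.3]
orientation: [3.141, 0.001, 3.071]
force: [-8.2, -1.5, 17.0]
gripper_width: 14.3
```

Emit:
{"method": "move_arm", "body": {
  "moves": [
    [0,0,-0.06,0,0,0,0],
    [0,0,-0.14,0,0,0,0],
    [0,0,-0.23,0,0,0,0],
    [0,0,-0.23,0,0,0,0],
    [0.1,-0.1,-0.23,0,0,0,0],
    [0.2,-0.2,-0.23,0,0,0,0],
    [0.3,-0.35,-0.23,0,0,0,0],
    [0.3,-0.35,-0.23,0,0,0,0]
  ]
}}

```text
clock: 54.25
eef_pos: [463.0, 122.1, 289.1]
orientation: [-3.14, -0.005, 3.069]
force: [0.3, 0.8, -3.2]
gripper_width: 14.3
```

Run:
```python
from look import *
C=look('w13',100,420,40,384,1.7,())
im=grab_frame('scene');cv2.imwrite('pics/s13.png',cv2.resize(im[130:310,170:360,::-1],None,fx=3.3,fy=3.3,interpolation=cv2.INTER_CUBIC))
st=read_state();R=Ro.from_euler("xyz",st["orientation"])
for T in([393.1+4.5,-342.1-2,95],[393.1+4.5,-342.1-2,30.6]):print((R.inv().apply(np.array(T)-st["eef_pos"])/300).round(4))
```

```text
54.25 [463.  122.1 289.1] [-3.14  -0.005  3.069] [ 0.3  0.8 -3.2] 14.3
[ 0.1165 -1.5731  0.6503]
[ 0.1163 -1.5732  0.865 ]
```

View pics/s13.png

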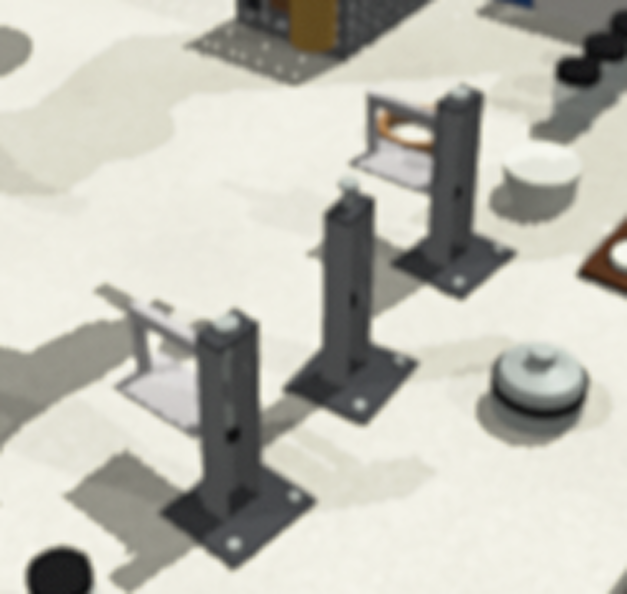

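Both pins are down on their caps and pin 2 is up. I'll take the mallet back to the pad.

Emit:
{"method": "move_arm", "body": {
  "moves": [
    [0.02,-0.12,0,0,0,0,0],
    [0.04,-0.24,0,0,0,0,0],
    [0.05,-0.37,0,0,0,0,0],
    [0.06,-0.5,0,0,0,0,0],
    [0.06,-0.63,0,0,0,0,0],
    [0.06,-0.75,0,0,0,0,0],
    [0.06,-0.8,0,0,0,0,0],
    [0.06,-0.8,0,0,0,0,0]
  ]
}}

```text
clock: 55.35
eef_pos: [432.5, -114.2, 290.9]
orientation: [3.141, -0.0, 3.069]
force: [0.6, -0.1, -3.9]
gripper_width: 14.0
```

Emit:
{"method": "move_arm", "body": {
  "moves": [
    [0.02,-0.12,0,0,0,0,0],
    [0.03,-0.24,0.05,0,0,0,0],
    [0.04,-0.37,0.15,0,0,0,0],
    [0.05,-0.5,0.25,0,0,0,0],
    [0.056,-0.63,0.35,0,0,0,0],
    [0.056,-0.75,0.45,0,0,0,0],
    [0.056,-0.773,0.6,0,0,0,0],
    [0.056,-0.773,0.65,0,0,0,0]
  ]
}}

```text
clock: 56.35
eef_pos: [398.2, -342.2, 93.8]
orientation: [3.138, -0.003, 3.071]
force: [-1.0, 0.3, -2.5]
gripper_width: 13.8
```

Run:
```python
from look import *
C=look('w14',80,440,40,384,1.7,(("pad",0),("mallet",40)))
st=read_state();R=Ro.from_euler("xyz",st["orientation"])
print((R.inv().apply(np.array([397.6,-344.1,30.6])-st["eef_pos"])/300).round(4))
```

```text
56.35 [ 398.2 -342.2   93.8] [ 3.138e+00 -3.000e-03  3.071e+00] [-1.   0.3 -2.5] 13.8
mallet 0.78 257.0 308.0 [ 476.9 -345.7   40. ]
[ 0.0041 -0.0054  0.2186]
```

View pics/w14b.png

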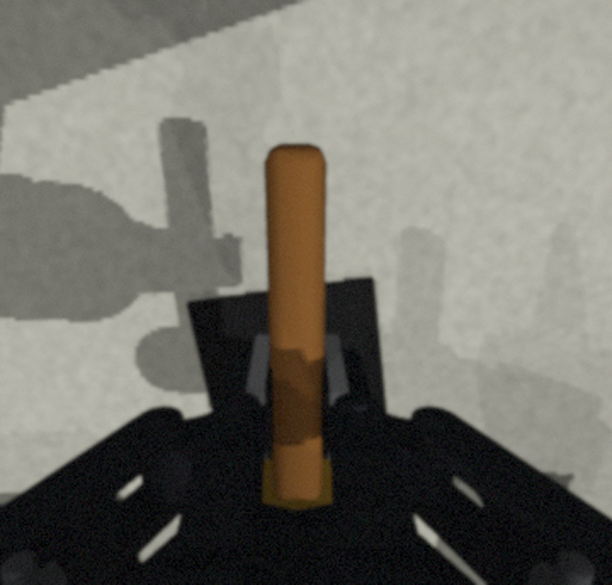

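Emit:
{"method": "move_arm", "body": {
  "moves": [
    [0.004,-0.005,0.08,0,0,0,0],
    [0.004,-0.005,0.14,0,0,0,0],
    [0.004,-0.005,0.17,0,0,0,0],
    [0.004,-0.005,0.185,0,0,0,0],
    [0.004,-0.005,0.195,0,0,0,0],
    [0.004,-0.005,0.205,0,0,0,0],
    [0.004,-0.005,0.212,0,0,0,0],
    [0.004,-0.005,0.212,0,0,0,0]
  ]
}}

```text
clock: 57.5
eef_pos: [397.3, -345.5, 32.6]
orientation: [3.142, -0.0, 3.071]
force: [1.1, 0.3, -2.7]
gripper_width: 14.5
```

Emit:
{"method": "move_arm", "body": {
  "moves": [
    [0,0,0.002,0,0,0,0],
    [0,0,0.004,0,0,0,0],
    [0,0,0.006,0,0,0,0],
    [0,0,0.008,0,0,0,0],
    [0,0,0.008,0,0,0,0],
    [0,0,0.008,0,0,0,0],
    [0,0,0.008,0,0,0,0],
    [0,0,0.008,0,0,0,0]
  ]
}}

```text
clock: 58.5
eef_pos: [397.2, -345.6, 31.0]
orientation: [-3.141, 0.0, 3.071]
force: [-3.1, 1.0, 5.8]
gripper_width: 14.4
```

On the pad. I'll release slowly, rise straight up, then back away.

Emit:
{"method": "move_arm", "body": {
  "moves": [
    [0,0,0,0,0,0,0.3],
    [0,0,0,0,0,0,0.6],
    [0,0,0,0,0,0,1],
    [0,0,0,0,0,0,1],
    [0,0,0,0,0,0,1],
    [0,0,0,0,0,0,1],
    [0,0,-0.05,0,0,0,1],
    [0,0,-0.1,0,0,0,1]
  ]
}}

```text
clock: 59.5
eef_pos: [397.4, -345.6, 61.4]
orientation: [-3.141, 0.0, 3.071]
force: [-0.4, 0.3, 0.1]
gripper_width: 84.9
```

Emit:
{"method": "move_arm", "body": {
  "moves": [
    [0,0,-0.1,0,0,0,1],
    [0,0,-0.25,0,0,0,1],
    [0,0,-0.4,0,0,0,1],
    [0,0,-0.55,0,0,0,1],
    [0,0,-0.6,0,0,0,1],
    [0.02,0,-0.6,0,0,0,1],
    [0.05,0,-0.6,0,0,0,1],
    [0.05,0,-0.6,0,0,0,1]
  ]
}}

```text
clock: 60.5
eef_pos: [380.7, -343.4, 238.7]
orientation: [3.139, -0.003, 3.07]
force: [-0.2, 0.5, 0.2]
gripper_width: 85.7
```

Run:
```python
from look import *
C=look('w15',80,440,40,384,1.7,(("pad",0),("mallet",5)))
a=cv2.resize(grab_frame('scene')[130:330,100:360,::-1],None,fx=2.3,fy=2.3,interpolation=cv2.INTER_CUBIC)
b=cv2.imread('pics/w15.png')[60:330,130:390]
b=cv2.resize(b,None,fx=.74,fy=.74) 
o=np.zeros((460,800,3),np.uint8); o[:,:598]=a[:460,:598]; o[:b.shape[0],600:600+b.shape[1]]=b; cv2.imwrite('pics/fin.png',o)
```

```text
60.5 [ 380.7 -343.4  238.7] [ 3.139e+00 -3.000e-03  3.070e+00] [-0.2  0.5  0.2] 85.7
pad 0.63 252.1 217.4 [ 454.4 -351.8    0. ]
mallet 0.94 253.7 218.1 [ 453.6 -349.4    5. ]
```

The viewer limit is reached, so I'll check the last state with numbers.

Run:
```python
from h import *
st=read_state(); im=grab_frame("wrist"); C=cam("wrist",st)
def box(im,C,name):
    hsv=cv2.cvtColor(im,cv2.COLOR_RGB2HSV); m=cv2.inRange(hsv,(18,120,50),(30,255,255)); n,l,s,c=cv2.connectedComponentsWithStats(m)
    a=np.linspace(0,2*np.pi,60); p=[pix(C,np.c_[452.5+21*np.cos(a),-349+21*np.sin(a),np.full(60,z)]) for z in(5,71)]; p=np.vstack(p)
    r=np.r_[p.min(0),p.max(0)-p.min(0)].round(); print(name,"pred upright",r)
    for i in range(1,n):
        if s[i,4]>60: print(s[i],c[i].round(1))
box(im,C,"wrist"); sc=grab_frame("scene"); S=cam("scene"); box(sc,S,"scene")
for n in("pin1_top","bracket1","bracket1_back"):print(n,[(round(d["p"],2),np.round(d["point"],1)) for d in spot_point("scene",n)][:4])
print("pred pins down",pix(S,[[620,220,199],[653,-178.5,199]])[:,::-1].round(1),"up",pix(S,[[620,220,219],[653,-178.5,219]])[:,::-1].round(1))
print("pred bracket org",pix(S,[[558,220.4,85],[591.2,-173.5,85]])[:,::-1].round(1))
old=cv2.imread("pics/scene0.png")[...,::-1]
for n,(x,y) in dict(jar=(653,-362),tape=(469,381),tin=(647,388)).items():
    c,r=pix(S,[[x,y,20]])[0].astype(int); A=old[r-25:r+25,c-25:c+25].astype(np.float32).mean(2);B=sc[r-25:r+25,c-25:c+25].astype(np.float32).mean(2)
    print(n,np.round(cv2.phaseCorrelate(np.ascontiguousarray(A),np.ascontiguousarray(B)),2))
```

```text
wrist pred upright [238. 202.  34.  49.]
[ 237  206   36   45 1152] [254.6 229.9]
scene pred upright [132. 262.  20.  29.]
[275  84   4  26  76] [276.7  96.5]
[132 265  20  28 411] [141.5 278.2]
[112 372  12  12 124] [117.6 377.8]
pin1_top [(0.36, array([156.4, 307.2]))]
bracket1 [(0.95, array([178.3, 289.6])), (0.78, array([249.9, 225.9]))]
bracket1_back [(0.63, array([211.1, 271.3]))]
pred pins down [[156.2 308.6]
 [225.7 237.5]] up [[150.7 309. ]
 [219.5 237.3]]
pred bracket org [[179.9 290.6]
 [248.4 222.2]]Traceback (most recent call last):
  File "<stdin>", line 16, in <module>
    return _wrapfunc(a, 'round', decimals=decimals, out=out)
    return _wrapit(obj, method, *args, **kwds)
    conv = _array_converter(obj)
ValueError: setting an array element with a sequence. The requested array has an inhomogeneous shape after 1 dimensions. The detected shape was (2,) + inhomogeneous part.
```

The mallet silhouette matches an upright one in both cameras, pin 1 reads as down, and the brackets are where predicted. I'm handing in.

```bash
python3 -c "
from rig import *
print(job_done())"
```

```text
the job is handed in; nothing more can be done
None
```

I hung the two brackets that were there on uprights 1 and 3 and knocked pins 1 and 3 down with the mallet. I left pin 2 up over the empty upright, stood the mallet back on its pad, and handed the job in at about 61 s.

**Brackets:** each one went past its catch to a hard stop at about 27 N, with the fingers at the same height (TCP z 174.7 mm). For upright 3 I first confirmed the claws were hooked: a gentle pull back met 8.9 N.

**Pins:** driving both met a hard stop (22 N and 20 N) at the mallet height expected for pins fully down. The scene picture taken after both strikes showed both heads flat on their caps and pin 2 still up.

**Mallet:** in the last pictures its outline matches an upright mallet in both cameras to within about 4 px. It sits within a few mm of the pad's middle, and the hand was clear of it.

**What failed or was not checked:**
- **Last combined picture:** I could not view it because the picture limit was reached, so the final state was checked by numbers only.
- **Jar, tape core and tin:** the last numeric check of these stopped on a script error. In the pictures I did view, the tin showed no visible shift; the jar and tape core were only partly in view. The arm never went near any of them.
- **Pin 3:** the network did not find pin 3's head in the last scene picture. Evidence for it being down is the stop height, the force and the earlier picture.

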